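# Change over the batch in a tube marking jig

## Task

Change the batch in the tube marking jig: lift the sprung clamp bar by its grip and turn it aside, put the marked tubes from the grooves into the steel tray, and lay every new tube from the table lengthways in a groove of its own, centred on its two supports. Then turn the bar back across the tubes and let it down on them, and only with the bar down press the treadle right down to its stop and let it come up again. Leave the slide box and the blade dispenser where they are.

Things in the scene. Friction and masses are not known exactly. Their poses are not given: they have to be found in the camera images.
- marked_tube_1_mid (a point): Capped clear tube, 120 mm long, 18 g: barrel 16 mm in diameter, cap 20 mm wide and 16 mm long at one end, tapered tip at the other. The point is its middle, on its axis (10 mm up when lying flat); the point's y runs along it from cap to tip. A marked tube: at the start it lies in one of the jig's grooves, under the clamp bar. Some of the marked tubes may be absent.
- marked_tube_2_mid (a point): Capped clear tube, 120 mm long, 18 g: barrel 16 mm in diameter, cap 20 mm wide and 16 mm long at one end, tapered tip at the other. The point is its middle, on its axis (10 mm up when lying flat); the point's y runs along it from cap to tip. A marked tube: at the start it lies in one of the jig's grooves, under the clamp bar. Some of the marked tubes may be absent.
- marked_tube_3_mid (a point): Capped clear tube, 120 mm long, 18 g: barrel 16 mm in diameter, cap 20 mm wide and 16 mm long at one end, tapered tip at the other. The point is its middle, on its axis (10 mm up when lying flat); the point's y runs along it from cap to tip. A marked tube: at the start it lies in one of the jig's grooves, under the clamp bar. Some of the marked tubes may be absent.
- new_tube_1_mid (a point): Capped clear tube, 120 mm long, 18 g: barrel 16 mm in diameter, cap 20 mm wide and 16 mm long at one end, tapered tip at the other. The point is its middle, on its axis (10 mm up when lying flat); the point's y runs along it from cap to tip. A new, unmarked tube: at the start it lies on the table on the robot's right, beyond the tray. Some of the new tubes may be absent.
- new_tube_2_mid (a point): Capped clear tube, 120 mm long, 18 g: barrel 16 mm in diameter, cap 20 mm wide and 16 mm long at one end, tapered tip at the other. The point is its middle, on its axis (10 mm up when lying flat); the point's y runs along it from cap to tip. A new, unmarked tube: at the start it lies on the table on the robot's right, beyond the tray. Some of the new tubes may be absent.
- new_tube_3_mid (a point): Capped clear tube, 120 mm long, 18 g: barrel 16 mm in diameter, cap 20 mm wide and 16 mm long at one end, tapered tip at the other. The point is its middle, on its axis (10 mm up when lying flat); the point's y runs along it from cap to tip. A new, unmarked tube: at the start it lies on the table on the robot's right, beyond the tray. Some of the new tubes may be absent.
- groove_1 (a point): Groove 1, beside the clamp's post. Point where a seated tube's middle is, 45 mm above the table; x along the groove away from the robot, z up. Grooves are 45 mm apart. Each is a pair of open 90-degree steel V supports, 8 mm thick, 30 mm before and behind this point, 32 mm wide at their tops (49 mm above the table); between them fingers may go down to 22 mm above the table.
- groove_2 (a point): Groove 2, the middle one. Point where a seated tube's middle is, 45 mm above the table; x along the groove away from the robot, z up. Grooves are 45 mm apart. Each is a pair of open 90-degree steel V supports, 8 mm thick, 30 mm before and behind this point, 32 mm wide at their tops (49 mm above the table); between them fingers may go down to 22 mm above the table.
- groove_3 (a point): Groove 3, farthest from the clamp's post. Point where a seated tube's middle is, 45 mm above the table; x along the groove away from the robot, z up. Grooves are 45 mm apart. Each is a pair of open 90-degree steel V supports, 8 mm thick, 30 mm before and behind this point, 32 mm wide at their tops (49 mm above the table); between them fingers may go down to 22 mm above the table.
- clamp_grip (a point): The clamp's black grip, an upright blade on its vertical turning axis, 60 mm left of groove 1: 12 mm thick (this point's x), 36 mm long (its y), 31 mm tall above the bar. The point is on the axis, 82 mm above the table with the bar down, 9 mm below the blade's top; it moves and turns with the bar. The bar, 18 mm wide, 8 mm thick, points along this point's -y, 171 mm from the axis, over the grooves.
- clamp_lift (a joint): Height of the sprung bar, m: 0 down, 0.032 fully up; 0 to 0.002 when down on well seated tubes. A spring pulls it down (8 to 14 N). A key blocks turning until the bar is lifted over 0.020. Let go between 0.2 and 1.2 rad of turn, the key rests on a step that holds the bar at 0.020; below 0.15 or above 1.25 rad it drops into a notch, down to 0.
- clamp_swing (a joint): Turn of the bar about its vertical axis, rad: 0 across the grooves, up to 1.5 turned aside (clockwise seen from above, so that the bar points towards the robot). Light friction: it stays where it is left.
- treadle_pad (a point): Middle of the upper face of the rubber pad (44 x 34 mm) on the treadle, a dark spring pedal at the jig's left end, 52 mm left of the clamp's grip. It is hinged at its far end, 64 mm behind this point and 23 mm above the table; the near end is raised (slope 0.30 rad at rest). The point moves with it: about 50 mm above the table at rest, 18 mm lower at the stop.
- treadle (a joint): Angle of the treadle, rad: 0 up, 0.28 fully down on its stop. About 4 N at the pad to start it, 9 N at the stop; it springs back up by itself.
- tray: fixed shallow steel tray between the jig and the new tubes: 154 mm along its x, 104 mm along its y, 14 mm high, walls 4 mm, floor about 4 mm thick. Origin at the centre of its underside, on the table. (The tall incubator's door stands upright 0.59 m ahead of the robot, with a handle 30 mm nearer at y = -0.32, 0.25 to 0.37 m up: keep the wrist clear of it.)
- slide_box_1: bystander: box of slides, 35 x 86 x 29 mm, on the table behind the jig; origin at the centre of its underside.
- dispenser: bystander: flat blade dispenser, 95 mm long along its y, 26 x 15 mm, on the table behind the jig, left of the slide box; origin at the centre of its underside.

How it is judged:
On the way, in this order (a step that is already met when the one before it is completed fails the run):
1. the clamp bar is lifted and turned aside (value of joint clamp_swing above 1 rad), for 0.2 s.
2. marked tubes lie in the tray, every new tube is seated in a groove, and the bar is lowered across them (x of marked_tube_1_mid in the frame of tray between -0.075 and 0.075 m and y of marked_tube_1_mid in the frame of tray between -0.05 and 0.05 m and z of each of marked_tube_1_mid, marked_tube_2_mid, marked_tube_3_mid in the frame of tray below 0.026 m and x of marked_tube_2_mid in the frame of tray between -0.075 and 0.075 m and y of marked_tube_2_mid in the frame of tray between -0.05 and 0.05 m and x of marked_tube_3_mid in the frame of tray between -0.075 and 0.075 m and y of marked_tube_3_mid in the frame of tray between -0.05 and 0.05 m and ((x of new_tube_1_mid in the frame of groove_1 between -0.02 and 0.02 m and y of new_tube_1_mid in the frame of groove_1 between -0.006 and 0.006 m and z of new_tube_1_mid in the frame of groove_1 between -0.006 and 0.006 m and angle between the y axis of new_tube_1_mid and the x axis of groove_1, either way round below 0.15 rad) or (x of new_tube_1_mid in the frame of groove_2 between -0.02 and 0.02 m and y of new_tube_1_mid in the frame of groove_2 between -0.006 and 0.006 m and z of new_tube_1_mid in the frame of groove_2 between -0.006 and 0.006 m and angle between the y axis of new_tube_1_mid and the x axis of groove_2, either way round below 0.15 rad) or (x of new_tube_1_mid in the frame of groove_3 between -0.02 and 0.02 m and y of new_tube_1_mid in the frame of groove_3 between -0.006 and 0.006 m and z of new_tube_1_mid in the frame of groove_3 between -0.006 and 0.006 m and angle between the y axis of new_tube_1_mid and the x axis of groove_3, either way round below 0.15 rad)) and ((x of new_tube_2_mid in the frame of groove_1 between -0.02 and 0.02 m and y of new_tube_2_mid in the frame of groove_1 between -0.006 and 0.006 m and z of new_tube_2_mid in the frame of groove_1 between -0.006 and 0.006 m and angle between the y axis of new_tube_2_mid and the x axis of groove_1, either way round below 0.15 rad) or (x of new_tube_2_mid in the frame of groove_2 between -0.02 and 0.02 m and y of new_tube_2_mid in the frame of groove_2 between -0.006 and 0.006 m and z of new_tube_2_mid in the frame of groove_2 between -0.006 and 0.006 m and angle between the y axis of new_tube_2_mid and the x axis of groove_2, either way round below 0.15 rad) or (x of new_tube_2_mid in the frame of groove_3 between -0.02 and 0.02 m and y of new_tube_2_mid in the frame of groove_3 between -0.006 and 0.006 m and z of new_tube_2_mid in the frame of groove_3 between -0.006 and 0.006 m and angle between the y axis of new_tube_2_mid and the x axis of groove_3, either way round below 0.15 rad)) and ((x of new_tube_3_mid in the frame of groove_1 between -0.02 and 0.02 m and y of new_tube_3_mid in the frame of groove_1 between -0.006 and 0.006 m and z of new_tube_3_mid in the frame of groove_1 between -0.006 and 0.006 m and angle between the y axis of new_tube_3_mid and the x axis of groove_1, either way round below 0.15 rad) or (x of new_tube_3_mid in the frame of groove_2 between -0.02 and 0.02 m and y of new_tube_3_mid in the frame of groove_2 between -0.006 and 0.006 m and z of new_tube_3_mid in the frame of groove_2 between -0.006 and 0.006 m and angle between the y axis of new_tube_3_mid and the x axis of groove_2, either way round below 0.15 rad) or (x of new_tube_3_mid in the frame of groove_3 between -0.02 and 0.02 m and y of new_tube_3_mid in the frame of groove_3 between -0.006 and 0.006 m and z of new_tube_3_mid in the frame of groove_3 between -0.006 and 0.006 m and angle between the y axis of new_tube_3_mid and the x axis of groove_3, either way round below 0.15 rad)) and value of joint clamp_lift below 0.005 m and value of joint clamp_swing below 0.2 rad), for 0.3 s.
3. the treadle is pressed down to its stop with the new tubes clamped (value of joint treadle above 0.255 rad and value of joint clamp_lift below 0.005 m and value of joint clamp_swing below 0.2 rad and ((x of new_tube_1_mid in the frame of groove_1 between -0.02 and 0.02 m and y of new_tube_1_mid in the frame of groove_1 between -0.006 and 0.006 m and z of new_tube_1_mid in the frame of groove_1 between -0.006 and 0.006 m and angle between the y axis of new_tube_1_mid and the x axis of groove_1, either way round below 0.15 rad) or (x of new_tube_1_mid in the frame of groove_2 between -0.02 and 0.02 m and y of new_tube_1_mid in the frame of groove_2 between -0.006 and 0.006 m and z of new_tube_1_mid in the frame of groove_2 between -0.006 and 0.006 m and angle between the y axis of new_tube_1_mid and the x axis of groove_2, either way round below 0.15 rad) or (x of new_tube_1_mid in the frame of groove_3 between -0.02 and 0.02 m and y of new_tube_1_mid in the frame of groove_3 between -0.006 and 0.006 m and z of new_tube_1_mid in the frame of groove_3 between -0.006 and 0.006 m and angle between the y axis of new_tube_1_mid and the x axis of groove_3, either way round below 0.15 rad)) and ((x of new_tube_2_mid in the frame of groove_1 between -0.02 and 0.02 m and y of new_tube_2_mid in the frame of groove_1 between -0.006 and 0.006 m and z of new_tube_2_mid in the frame of groove_1 between -0.006 and 0.006 m and angle between the y axis of new_tube_2_mid and the x axis of groove_1, either way round below 0.15 rad) or (x of new_tube_2_mid in the frame of groove_2 between -0.02 and 0.02 m and y of new_tube_2_mid in the frame of groove_2 between -0.006 and 0.006 m and z of new_tube_2_mid in the frame of groove_2 between -0.006 and 0.006 m and angle between the y axis of new_tube_2_mid and the x axis of groove_2, either way round below 0.15 rad) or (x of new_tube_2_mid in the frame of groove_3 between -0.02 and 0.02 m and y of new_tube_2_mid in the frame of groove_3 between -0.006 and 0.006 m and z of new_tube_2_mid in the frame of groove_3 between -0.006 and 0.006 m and angle between the y axis of new_tube_2_mid and the x axis of groove_3, either way round below 0.15 rad)) and ((x of new_tube_3_mid in the frame of groove_1 between -0.02 and 0.02 m and y of new_tube_3_mid in the frame of groove_1 between -0.006 and 0.006 m and z of new_tube_3_mid in the frame of groove_1 between -0.006 and 0.006 m and angle between the y axis of new_tube_3_mid and the x axis of groove_1, either way round below 0.15 rad) or (x of new_tube_3_mid in the frame of groove_2 between -0.02 and 0.02 m and y of new_tube_3_mid in the frame of groove_2 between -0.006 and 0.006 m and z of new_tube_3_mid in the frame of groove_2 between -0.006 and 0.006 m and angle between the y axis of new_tube_3_mid and the x axis of groove_2, either way round below 0.15 rad) or (x of new_tube_3_mid in the frame of groove_3 between -0.02 and 0.02 m and y of new_tube_3_mid in the frame of groove_3 between -0.006 and 0.006 m and z of new_tube_3_mid in the frame of groove_3 between -0.006 and 0.006 m and angle between the y axis of new_tube_3_mid and the x axis of groove_3, either way round below 0.15 rad))), for 0.1 s.
At the end, for the whole second after the job is handed in: Marked tubes lie in the tray; each new tube is seated in a groove (20 mm along, 6 mm across and in height, 0.15 rad); the bar is down across them (lift < 5 mm, turn < 0.2 rad); the treadle is up (< 0.04 rad); tubes at rest (all of step 2 and value of joint treadle below 0.04 rad and linear speed of each of new_tube_1, new_tube_2, new_tube_3, marked_tube_1, marked_tube_2, marked_tube_3 below 0.03 m/s); the robot touches nothing.
It fails at once if the treadle is pressed (over 0.15 rad) while the clamp bar is not down across the grooves (value of joint treadle above 0.15 rad and (value of joint clamp_lift above 0.008 m or value of joint clamp_swing above 0.25 rad)).
It fails at once if a bystander is pushed more than 25 mm away (distance of slide_box_1 from where it was at the start of the episode above 0.025 m).
It fails at once if a bystander is pushed more than 25 mm away (distance of dispenser from where it was at the start of the episode above 0.025 m).
Of marked_tube_1, marked_tube_2, marked_tube_3 only 1 to 2 are there at a start; the rules pass over those that are not, and their reading is None.
Of new_tube_1, new_tube_2, new_tube_3 only 2 to 3 are there at a start; the rules pass over those that are not, and their reading is None.
At some moment in a run one of new_tube_1, new_tube_2, new_tube_3 may be knocked a few centimetres aside while the robot is not near it.
Once in a run the grip may slacken for a moment while it holds something.
It also fails if it takes over 210 s, if anything falls off the work surface, if the arm or the gripper's body presses on something with over 40 N, if the wrist force passes 120 N, or if a joint passes its speed limit or range.

## Robot

A 6-joint arm with a two-finger parallel gripper is mounted at the origin on a cart in front of the work surface, level with it; the furniture and walls round the work are solid. World frame = base frame: x ahead of the robot, y to its left, z up, the work surface at z = 0. Lengths are in m, angles in rad, forces in N, time in s.
With the tool pointing down it reaches from about 0.3 to 0.775 m from the base axis. Payload 14.6 kg.
Tool frame: the origin (TCP) lies midway between the tips of the shut fingers; the grasp point (between the pads) lies 19 mm behind it; z points along the fingers, y is the direction in which the jaws open and shut (so a half turn about z gives the same grasp; the last joint's range is limited). The gripper opens to 94 mm and grips with 3 to 60 N. Pads are 16 mm wide; open, the fingers measure 119 mm over their backs; the gripper's body (75 mm by 177 mm) begins 78 mm behind the grasp point.
Start: joints at [-1.25, 0.3, 1.521, -0, 1.321, -0.067], TCP at [0.208, -0.509, 0.205] pointing down, gripper open.
Joint ranges: [-3.03, 3.03], [-0.79, 2.21], [0.23, 2.52], [-1.04, 4.18], [0, 3.07], [-2.55, 2.55]. Speed limits (rad/s): [2.22, 2.22, 2.57, 3.14, 3.14, 3.14].

## Interface

Orientations are given as a 3x3 rotation matrix whose columns are the frame's x, y, z axes.
In Python, from plant import ctrl gives the robot as it stands.
- The arm moves only by the shell command python3 -m pendant 'ROWS' [FORCE]. ROWS is JSON, a list of rows, each an object of numbers: "wx", "wy", "wz": the turn, a rotation vector about the tool's x, y, z in degrees; "dx", "dy", "dz": the shift along the tool's x, y, z in mm; "claw": the closure in counts, from 0 (fully open) to 255 (shut). A call has exactly 8 rows; each row is the pose to reach, as a shift and turn from the pose measured when the call began, along the tool's axes at that moment; what a row does not reach only later rows make up. A row lasts 1/8 s, in which the tool goes at most 62.5 mm and 10.7 degrees, less where a joint would pass 70% of its speed; a pose out of reach is approached as far as the arm can. A call with a gripper value outside its range is refused whole. The fingers move at their own pace and stop on an object; FORCE is the grip in N (left out, the last holds). Time passes only in rows, so rows that repeat a pose let the fingers close, or fill a call up. It gives the time, the measured TCP pose, the force and the opening at its end, in the units of the state.
- ctrl.get_obs(): the state, without advancing time (a new reading comes with each control period).
- ctrl.snapshot(name): name is "scene" or "top" or "wrist"; returns a dict with "pixels" (400x640x3 uint8, red, green, blue), "fx", "fy", "cx", "cy" (pixels), "xyz" and "orientation" of the camera in the world. Camera axes: x right, y up, looking along -z (the intrinsics and any distortion apply to the point x, -y, -z); pixel columns grow to the right and rows downward; lengths in m; the calibration is good to about 2 mm. A picture is of the moment at which its call begins. There is no depth.
- ctrl.sign_off(): hands the job in, once; it reports no verdict.
The state is a dict: "clock": time; "joint_positions": joint angles; "qd": joint speeds; "tau": joint torques, N m; "ee_pos": TCP position; "tool_rot": TCP orientation; "contact_force": force on the tool from outside, world axes, zero at the start; "ft_torque": the same for the moment, N m; "opening": opening from 0.0 (shut) to 1.0 (fully open).
Only numpy, scipy, OpenCV 4.12 (cv2) and the standard library are available. Lean on these libraries where they do the work, as an engineer would, in place of code of your own. Each camera call takes 0.05 s, during which the arm holds its last target.

## Working session

There is one attempt and no reset: what is moved stays moved. The work goes in short steps, Python scripts to look and compute and a shell command to move; the robot and the scene stay as the last step left them, time stands still between calls to the robot, and variables do not carry over. Pictures are saved under pics/ and viewed, and the job is handed in when it is done.

```bash
ls; mkdir -p pics
cat > h.py <<'E'
import numpy as np, cv2, json
from plant import ctrl
def snap(cam,fn=None):
    s=ctrl.snapshot(cam); im=np.ascontiguousarray(np.array(s["pixels"])[:,:,::-1])
    if fn: cv2.imwrite("pics/"+fn+".png",im)
    s["im"]=im; return s
def ray(s,u,v):
    d=np.array([(u-s["cx"])/s["fx"],-(v-s["cy"])/s["fy"],-1.0])
    R=np.array(s["orientation"]); return np.array(s["xyz"]),R@d
def onz(s,u,v,z):
    o,d=ray(s,u,v); return o+d*(z-o[2])/d[2]
def proj(s,p):
    R=np.array(s["orientation"]); q=R.T@(np.array(p)-np.array(s["xyz"]))
    return s["cx"]+s["fx"]*q[0]/-q[2], s["cy"]-s["fy"]*q[1]/-q[2]
def tri(l):
    A=np.zeros((3,3));b=np.zeros(3)
    for s,u,v in l:
        o,d=ray(s,u,v); d/=np.linalg.norm(d); P=np.eye(3)-np.outer(d,d); A+=P;b+=P@o
    x=np.linalg.solve(A,b); return x
E
python3 - <<'E'
from h import *
for c in["scene","top","wrist"]:
    s=snap(c,c+"0"); print(c,{k:(np.round(v,3).tolist() if k!='pixels' else 0) for k,v in s.items() if k not in('im','pixels')})
o=ctrl.get_obs(); print({k:np.round(v,3).tolist() for k,v in o.items()})
E
```

```text
pics
scene {'fx': 495.139, 'fy': 495.139, 'cx': 314.172, 'cy': 199.905, 'xyz': [-0.044, 1.069, 0.768], 'orientation': [[-0.914, 0.185, -0.362], [-0.406, -0.461, 0.789], [-0.021, 0.868, 0.496]]}
top {'fx': 396.246, 'fy': 396.246, 'cx': 323.065, 'cy': 202.253, 'xyz': [0.336, -0.047, 0.987], 'orientation': [[0.022, 0.983, -0.181], [-1.0, 0.025, 0.011], [0.016, 0.181, 0.983]]}
wrist {'fx': 340.835, 'fy': 340.835, 'cx': 321.198, 'cy': 195.919, 'xyz': [0.279, -0.48, 0.385], 'orientation': [[0.378, 0.893, 0.245], [-0.926, 0.365, 0.099], [-0.001, -0.264, 0.965]]}
{'clock': 0.15, 'joint_positions': [-1.25, 0.3, 1.521, -0.0, 1.321, -0.067], 'qd': [0.002, -0.001, -0.003, -0.001, 0.0, 0.001], 'tau': [-0.002, -53.196, -35.282, 0.071, 0.024, -0.0], 'ee_pos': [0.208, -0.509, 0.205], 'tool_rot': [[0.926, 0.378, -0.0], [0.378, -0.926, 0.001], [0.0, -0.001, -1.0]], 'contact_force': [-0.28, 0.36, 0.147], 'ft_torque': [-0.043, -0.021, -0.041], 'opening': 0.999}
```

View pics/scene0.png

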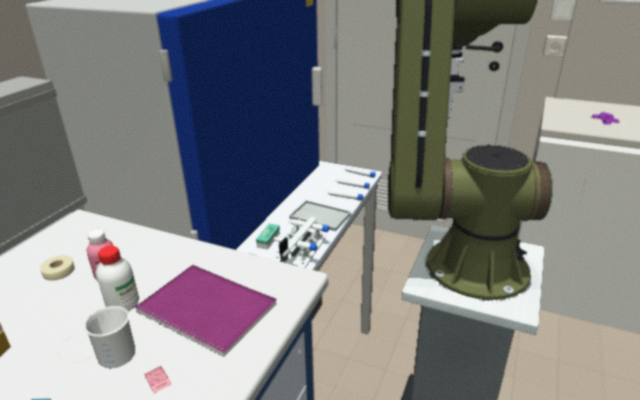

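View pics/top0.png

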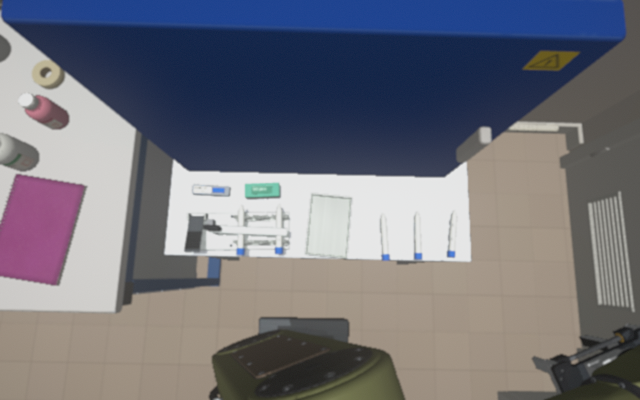

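View pics/wrist0.png

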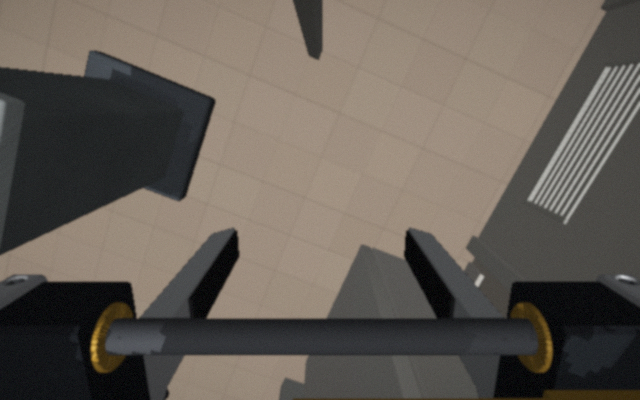

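The top view shows the jig at columns 185–290 and the tray at 307–351. Three new tubes lie at columns about 385, 418 and 453. The marked tubes show blue caps at about (241,252) and (280,250). I'll zoom in.

Run:
```python
from h import *
im=cv2.imread("pics/top0.png")
cv2.imwrite("pics/top0z.png",cv2.resize(im[170:270,165:305],None,fx=5.7,fy=5.7,interpolation=cv2.INTER_CUBIC))
cv2.imwrite("pics/top0y.png",cv2.resize(im[170:270,300:480],None,fx=4.4,fy=4.4,interpolation=cv2.INTER_CUBIC))
im=cv2.imread("pics/scene0.png")
cv2.imwrite("pics/scene0z.png",cv2.resize(im[155:275,240:390],None,fx=5,fy=5,interpolation=cv2.INTER_CUBIC))
s=snap("top")
for n,u,v,z in[("grip?",212,224,.08),("cap1",241,252,.045),("cap2",280,250,.045),("n1cap",385,257,.01),("n1tip",384,215,.01),("n2cap",418,256,.01),("n3cap",451,254,.01),("n3tip",455,212,.01),("tray",313,194,.014),("tray",351,196,.014),("tray",348,258,.014),("tray",307,256,.014),("pad",195,225,.05)]: print(n,onz(s,u,v,z).round(3))
```

```text
grip? [0.447 0.197 0.08 ]
cap1 [0.386 0.133 0.045]
cap2 [0.393 0.042 0.045]
n1cap [ 0.384 -0.213  0.01 ]
n1tip [ 0.488 -0.211  0.01 ]
n2cap [ 0.388 -0.294  0.01 ]
n3cap [ 0.395 -0.376  0.01 ]
n3tip [ 0.5   -0.389  0.01 ]
tray [ 0.536 -0.032  0.014]
tray [ 0.534 -0.128  0.014]
tray [ 0.379 -0.122  0.014]
tray [ 0.382 -0.022  0.014]
pad [0.447 0.245 0.05 ]
```

View pics/top0z.png

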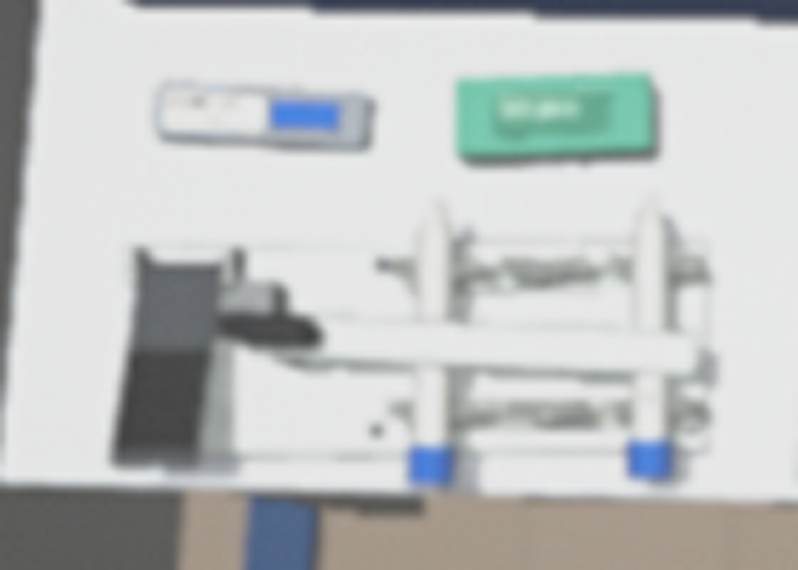

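View pics/scene0z.png

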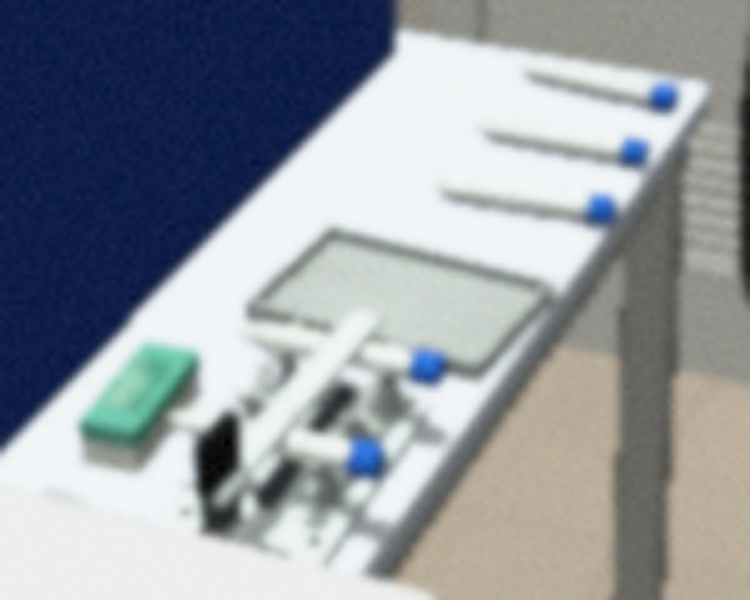

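```bash
cat >> h.py <<'E'
def to(p,yaw=0,show=True):
    """tool-axis shift (mm) to TCP p, and rotvec (deg) to down-pointing tool with tool x at yaw deg"""
    from scipy.spatial.transform import Rotation as Ro
    o=ctrl.get_obs(); R=np.array(o["tool_rot"]); d=R.T@(np.array(p)-o["ee_pos"])*1000
    c,s_=np.cos(np.radians(yaw)),np.sin(np.radians(yaw))
    T=np.array([[c,s_,0],[s_,-c,0],[0,0,-1]])
    w=Ro.from_matrix(R.T@T).as_rotvec(degrees=True)
    print("d",d.round(1),"w",w.round(1),"pos",np.round(o["ee_pos"],4),"yaw",np.degrees(np.arctan2(R[1,0],R[0,0])).round(1),"F",np.round(o["contact_force"],1),"op",round(o["opening"],3),"t",o["clock"])
E
python3 -c "
from h import *
to([.40,.09,.30])"
python3 -m pendant '[{"dx":50,"dy":-40,"dz":-30,"wz":5},{"dx":90,"dy":-80,"dz":-50,"wz":10},{"dx":130,"dy":-120,"dz":-70,"wz":15},{"dx":170,"dy":-160,"dz":-80,"wz":20},{"dx":210,"dy":-205,"dz":-90,"wz":22},{"dx":250,"dy":-250,"dz":-95,"wz":22},{"dx":290,"dy":-300,"dz":-95,"wz":22},{"dx":320,"dy":-330,"dz":-95,"wz":22}]'
```

```text
d [ 404.3 -482.   -94.5] w [-0.   0.  22.2] pos [ 0.2079 -0.509   0.2051] yaw 22.2 F [0.6 0.5 1.3] op 0.997 t 0.2invalid input
```

```bash
python3 -c "
from h import *
snap('wrist','w1')
to([.40,.12,.30])"
```

```text
d [ 415.7 -509.7  -94.5] w [-0.   0.  22.2] pos [ 0.208  -0.509   0.2052] yaw 22.2 F [ 0.7 -0.3  0.5] op 0.997 t 0.25
```

View pics/w1.png

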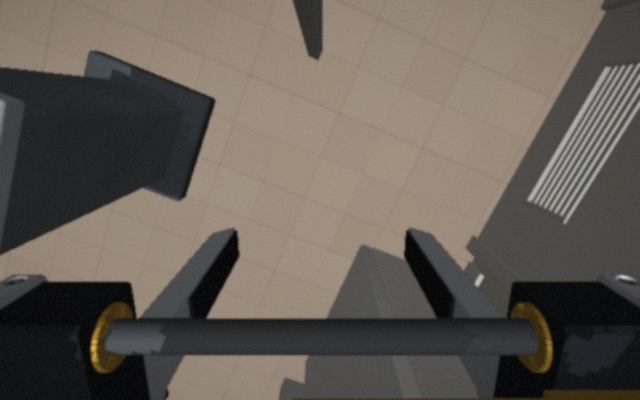

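The view hasn't changed because the call was refused. I'll fill in every key.

```bash
python3 -m pendant '[{"wx":0,"wy":0,"wz":5,"dx":50,"dy":-40,"dz":-30,"claw":0},{"wx":0,"wy":0,"wz":10,"dx":90,"dy":-80,"dz":-50,"claw":0},{"wx":0,"wy":0,"wz":15,"dx":130,"dy":-120,"dz":-70,"claw":0},{"wx":0,"wy":0,"wz":20,"dx":170,"dy":-160,"dz":-80,"claw":0},{"wx":0,"wy":0,"wz":22,"dx":210,"dy":-205,"dz":-90,"claw":0},{"wx":0,"wy":0,"wz":22,"dx":250,"dy":-250,"dz":-95,"claw":0},{"wx":0,"wy":0,"wz":22,"dx":290,"dy":-300,"dz":-95,"claw":0},{"wx":0,"wy":0,"wz":22,"dx":320,"dy":-330,"dz":-95,"claw":0}]'; python3 -c "
from h import *
to([.40,.12,.30])"
```

```text
clock: 1.25
ee_pos: [0.3796, -0.0804, 0.3007]
tool_rot: [[1.0, 0.005, 0.001], [0.005, -1.0, 0.0], [0.001, -0.0, -1.0]]
contact_force: [0.5, -1.0, -0.4]
opening: 1.001
d [  21.4 -200.3    0.8] w [-0.  -0.   0.3] pos [ 0.3796 -0.0804  0.3007] yaw 0.3 F [ 0.5 -1.  -0.4] op 1.001 t 1.25
```

```bash
python3 -c "
from h import *
snap('wrist','w2')"; python3 -m pendant '[{"wx":0,"wy":0,"wz":0,"dx":5,"dy":-40,"dz":0,"claw":0},{"wx":0,"wy":0,"wz":0,"dx":10,"dy":-80,"dz":0,"claw":0},{"wx":0,"wy":0,"wz":0,"dx":15,"dy":-120,"dz":0,"claw":0},{"wx":0,"wy":0,"wz":0,"dx":20,"dy":-160,"dz":0,"claw":0},{"wx":0,"wy":0,"wz":0,"dx":21,"dy":-190,"dz":0,"claw":0},{"wx":0,"wy":0,"wz":0,"dx":21,"dy":-200,"dz":0,"claw":0},{"wx":0,"wy":0,"wz":0,"dx":21,"dy":-200,"dz":0,"claw":0},{"wx":0,"wy":0,"wz":0,"dx":21,"dy":-200,"dz":0,"claw":0}]'; python3 -c "
from h import *
snap('wrist','w3')
to([.40,.12,.30])"
```

```text
clock: 2.3
ee_pos: [0.4005, 0.1218, 0.301]
tool_rot: [[1.0, 0.006, 0.001], [0.006, -1.0, 0.001], [0.001, -0.001, -1.0]]
contact_force: [0.5, -0.1, -0.2]
opening: 1.001
d [-0.5  1.7  1. ] w [-0.1 -0.1  0.3] pos [0.4005 0.1217 0.301 ] yaw 0.3 F [0.4 0.2 0.2] op 1.001 t 2.35
```

View pics/w2.png

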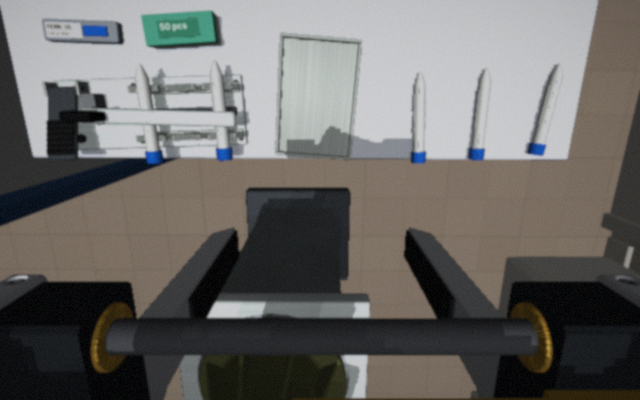

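View pics/w3.png

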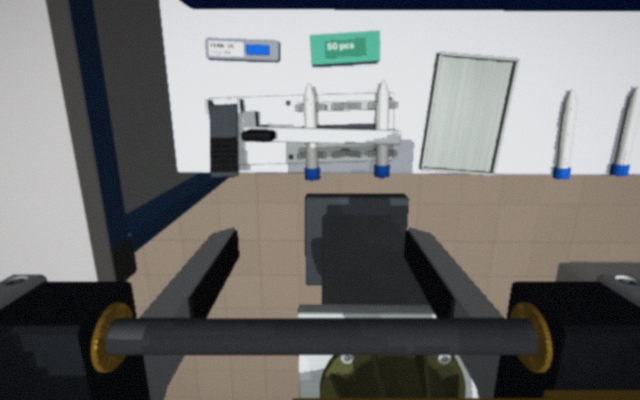

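Both wrist views show the jig. In w3 the grip is at about (258,134), the bar end is near (398,136), and the marked tubes are at columns 312 and 382, so grooves 1 and 3 hold them and groove 2 is empty. I'll zoom for accurate pixels.

Run:
```python
import cv2
im=cv2.imread("pics/w3.png"); cv2.imwrite("pics/w3z.png",cv2.resize(im[75:190,195:415],None,fx=3.6,fy=3.6,interpolation=cv2.INTER_CUBIC))
im=cv2.imread("pics/w2.png"); cv2.imwrite("pics/w2z.png",cv2.resize(im[50:170,35:255],None,fx=3.6,fy=3.6,interpolation=cv2.INTER_CUBIC))
```

```text
(no output)
```

View pics/w3z.png

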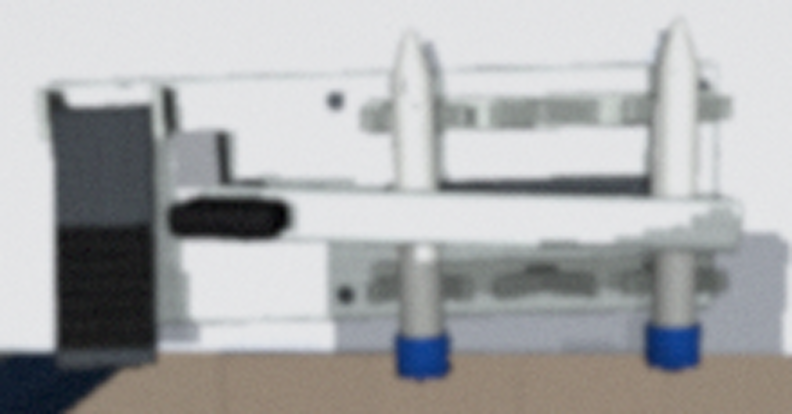

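View pics/w2z.png

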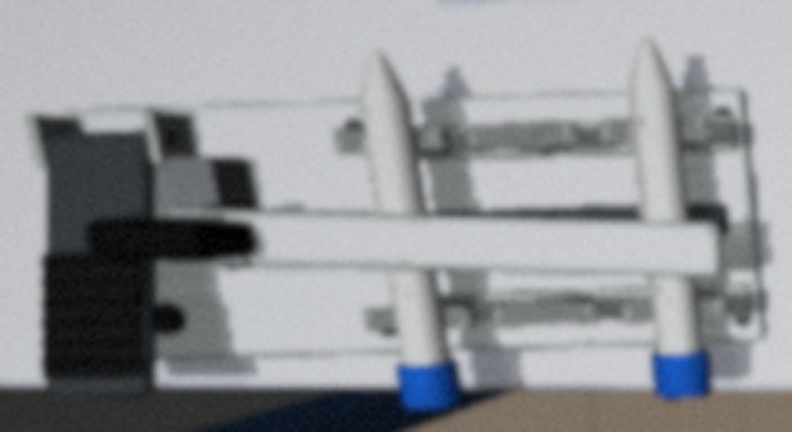

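Run:
```python
from h import *
s3=snap("wrist"); o=ctrl.get_obs()
s2=dict(s3); s2["xyz"]=np.array(s3["xyz"])+np.array([.3796,-.0804,.3007])-np.array(o["ee_pos"])
s2["im"]=cv2.imread("pics/w2.png"); st=snap("top")
print(np.round(s3["xyz"],3), np.round(s2["xyz"],3))
def blue(im):
    h=cv2.cvtColor(im,cv2.COLOR_BGR2HSV); m=cv2.inRange(h,(105,150,100),(125,255,255))
    n,l,S,C=cv2.connectedComponentsWithStats(m); return sorted([(C[i].round(1).tolist(),int(S[i,4]),S[i,:4].tolist()) for i in range(1,n) if 40<S[i,4]<600])
for s in(s3,s2): print(blue(s["im"]))
z3=lambda u,v:(u/3.6+195-.36,v/3.6+75-.36)
z2=lambda u,v:(u/3.6+35-.36,v/3.6+50-.36)
zt=lambda u,v:(u/5.7+165-.4,v/5.7+170-.4)
for n,a,b in[("grip",(230,218),(147,240)),("cap1",(422,356),(429,387)),("cap3",(673,346),(682,375)),("tip1",(411,33),(377,52)),("tip3",(680,20),(647,40)),("barendtop far",(741,203),(717,228)),("barend near",(741,246),(715,275)),("padfarL",(55,228),(45,258)),("pad farR",(157,228),(153,256)),("padnearR",(155,348),(150,375)),("padnearL",(57,350),(45,375))]:
    a=z3(*a);b=z2(*b); p=tri([(s3,*a),(s2,*b)]); print(n,p.round(4),"res",np.round(np.subtract(proj(s3,p),a),1), "top",np.round(proj(st,p),1))
```

```text
[0.477 0.123 0.481] [ 0.456 -0.08   0.481]
[([257.1, 49.4], 210, [246, 45, 23, 10]), ([312.1, 173.9], 121, [306, 169, 13, 11]), ([382.5, 171.0], 113, [376, 166, 13, 11]), ([562.3, 173.4], 123, [556, 169, 14, 10]), ([620.7, 170.2], 130, [614, 165, 15, 11])]
[([94.6, 30.5], 228, [83, 26, 24, 10]), ([152.7, 157.4], 154, [146, 151, 14, 13]), ([223.7, 153.9], 146, [217, 148, 14, 13]), ([418.6, 157.5], 115, [413, 153, 12, 10]), ([476.6, 154.2], 120, [471, 149, 13, 11]), ([537.3, 148.9], 116, [531, 144, 14, 11])]
grip [0.4408 0.1934 0.0924] res [-0.   0.5] top [211.8 225.9]
cap1 [0.3882 0.1347 0.0467] res [-0.   0.2] top [240.3 251.1]
cap3 [0.3926 0.0444 0.0467] res [ 0. -0.] top [278.7 250.1]
tip1 [0.4993 0.1381 0.0468] res [ 0.  -0.2] top [241.6 204.5]
tip3 [0.5036 0.048  0.0476] res [ 0. -0.] top [279.2 203.7]
barendtop far [0.4439 0.026  0.0581] res [-0.   0.2] top [287.1 228.1]
barend near [0.4294 0.0262 0.0632] res [-0.1  0.7] top [286.5 234. ]
padfarL [0.4326 0.2642 0.0439] res [-0.   0.5] top [187.  231.1]
pad farR [0.4328 0.229  0.0404] res [-0.   0.1] top [202.3 231.5]
padnearR [0.3922 0.2292 0.0523] res [ 0.  -0.2] top [199.4 248.3]
padnearL [0.3925 0.2626 0.0567] res [ 0.  -0.4] top [184.4 247.7]
```

Checks against the given sizes:
- **Heights:** the tubes come out at about 46–47 mm (45 expected) and the blade top at 92 mm (91 expected).
- **Lengths:** cap centre to tip is 111 mm (112 expected).
- **Angles:** the tubes lie at about 1.8° yaw and the bar at about -1.5°.

Next I'll check the grey block by the grip.

Run:
```python
from h import *
s3=snap("wrist"); o=ctrl.get_obs()
s2=dict(s3); s2["xyz"]=np.array(s3["xyz"])+np.array([.3796,-.0804,.3007])-np.array(o["ee_pos"])
z3=lambda u,v:(u/3.6+195-.36,v/3.6+75-.36)
z2=lambda u,v:(u/3.6+35-.36,v/3.6+50-.36)
for n,a,b in[("blk farR",(219,133),(217,160)),("blk nearR",(221,180),(219,205)),("blackcorner",(168,90),(152,112)),("railfarR",(715,63),(742,92))]:
    a=z3(*a);b=z2(*b); p=tri([(s3,*a),(s2,*b)]); print(n,p.round(4))
to([.441,.1934,.20],88.5); print(np.round(o["joint_positions"],3))
```

```text
blk farR [0.4655 0.2075 0.0301]
blk nearR [0.4498 0.2067 0.0345]
blackcorner [0.4806 0.2235 0.0361]
railfarR [0.491  0.027  0.0049]
d [ 40.8 -71.  101.1] w [ -0.   -0.1 -88.2] pos [0.4005 0.122  0.301 ] yaw 0.3 F [-0.   0.2 -0.9] op 0.998 t 2.5
[ 2.070e-01 -6.300e-02  1.706e+00  1.000e-03  1.498e+00  1.773e+00]
```

```bash
python3 -m pendant '[{"wx":0,"wy":0,"wz":-11,"dx":5,"dy":-9,"dz":10,"claw":120},{"wx":0,"wy":0,"wz":-22,"dx":10,"dy":-18,"dz":20,"claw":120},{"wx":0,"wy":0,"wz":-33,"dx":15,"dy":-27,"dz":35,"claw":120},{"wx":0,"wy":0,"wz":-44,"dx":21,"dy":-36,"dz":50,"claw":120},{"wx":0,"wy":0,"wz":-55,"dx":27,"dy":-46,"dz":65,"claw":120},{"wx":0,"wy":0,"wz":-66,"dx":33,"dy":-56,"dz":80,"claw":120},{"wx":0,"wy":0,"wz":-77,"dx":38,"dy":-66,"dz":95,"claw":120},{"wx":0,"wy":0,"wz":-88,"dx":41,"dy":-71,"dz":101,"claw":120}]' 30; python3 -c "
from h import *
snap('wrist','w4')
to([.441,.1934,.067],88.5)"
```

```text
clock: 3.5
ee_pos: [0.4412, 0.1934, 0.1992]
tool_rot: [[0.058, 0.998, -0.0], [0.998, -0.058, 0.001], [0.001, -0.0, -1.0]]
contact_force: [0.0, 0.5, -0.4]
opening: 0.528
d [ -0.4  -0.2 131.8] w [-0.  -0.1 -1.3] pos [0.4412 0.1936 0.1988] yaw 87.2 F [-0.2  0.2 -0.9] op 0.531 t 3.55
```

View pics/w4.png

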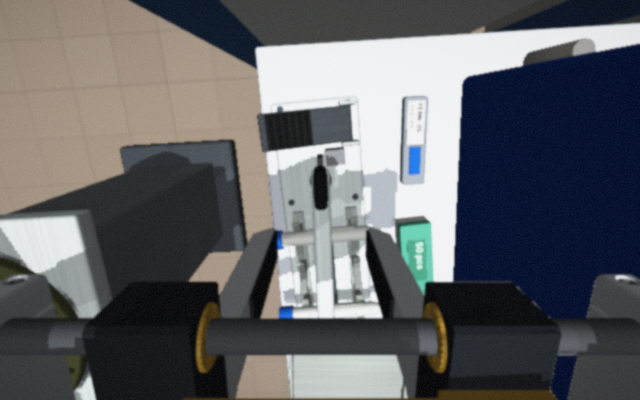

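The grip is at (320,187), centred between the fingers and aligned with them. Descend.

```bash
python3 -m pendant '[{"wx":0,"wy":0,"wz":-1,"dx":0,"dy":0,"dz":25,"claw":120},{"wx":0,"wy":0,"wz":-1,"dx":0,"dy":0,"dz":50,"claw":120},{"wx":0,"wy":0,"wz":-1,"dx":0,"dy":0,"dz":75,"claw":120},{"wx":0,"wy":0,"wz":-1,"dx":0,"dy":0,"dz":100,"claw":120},{"wx":0,"wy":0,"wz":-1,"dx":0,"dy":0,"dz":118,"claw":120},{"wx":0,"wy":0,"wz":-1,"dx":0,"dy":0,"dz":128,"claw":120},{"wx":0,"wy":0,"wz":-1,"dx":0,"dy":0,"dz":132,"claw":120},{"wx":0,"wy":0,"wz":-1,"dx":0,"dy":0,"dz":132,"claw":120}]' 30; python3 -m pendant '[{"wx":0,"wy":0,"wz":0,"dx":0,"dy":0,"dz":0,"claw":180},{"wx":0,"wy":0,"wz":0,"dx":0,"dy":0,"dz":0,"claw":220},{"wx":0,"wy":0,"wz":0,"dx":0,"dy":0,"dz":0,"claw":255},{"wx":0,"wy":0,"wz":0,"dx":0,"dy":0,"dz":0,"claw":255},{"wx":0,"wy":0,"wz":0,"dx":0,"dy":0,"dz":0,"claw":255},{"wx":0,"wy":0,"wz":0,"dx":0,"dy":0,"dz":0,"claw":255},{"wx":0,"wy":0,"wz":0,"dx":0,"dy":0,"dz":0,"claw":255},{"wx":0,"wy":0,"wz":0,"dx":0,"dy":0,"dz":0,"claw":255}]' 45
```

```text
clock: 4.55
ee_pos: [0.4414, 0.1937, 0.0672]
tool_rot: [[0.032, 0.999, -0.0], [0.999, -0.032, 0.001], [0.001, -0.0, -1.0]]
contact_force: [0.5, 0.1, -0.6]
opening: 0.532
clock: 5.55
ee_pos: [0.4409, 0.1939, 0.0671]
tool_rot: [[0.032, 0.999, -0.001], [0.999, -0.032, 0.001], [0.001, -0.001, -1.0]]
contact_force: [-4.4, 2.8, 2.4]
opening: 0.121
```

Gripped: the opening is 11.4 mm on a 12 mm blade. Lift.

```bash
python3 -m pendant '[{"wx":0,"wy":0,"wz":0,"dx":0,"dy":0,"dz":-5,"claw":255},{"wx":0,"wy":0,"wz":0,"dx":0,"dy":0,"dz":-10,"claw":255},{"wx":0,"wy":0,"wz":0,"dx":0,"dy":0,"dz":-15,"claw":255},{"wx":0,"wy":0,"wz":0,"dx":0,"dy":0,"dz":-20,"claw":255},{"wx":0,"wy":0,"wz":0,"dx":0,"dy":0,"dz":-24,"claw":255},{"wx":0,"wy":0,"wz":0,"dx":0,"dy":0,"dz":-27,"claw":255},{"wx":0,"wy":0,"wz":0,"dx":0,"dy":0,"dz":-28,"claw":255},{"wx":0,"wy":0,"wz":0,"dx":0,"dy":0,"dz":-28,"claw":255}]' 45; python3 -c "
from h import *
snap('wrist','w5')
to([.441,.1934,.095],4)"
```

```text
clock: 6.55
ee_pos: [0.4407, 0.1938, 0.095]
tool_rot: [[0.032, 0.999, -0.002], [0.999, -0.032, 0.001], [0.001, -0.002, -1.0]]
contact_force: [-2.9, -1.2, -13.0]
opening: 0.121
d [-0.3  0.3 -0.1] w [-0.1  0.  84.2] pos [0.4407 0.1937 0.0949] yaw 88.2 F [ -2.7  -1.3 -13.4] op 0.122 t 6.6
```

View pics/w5.png

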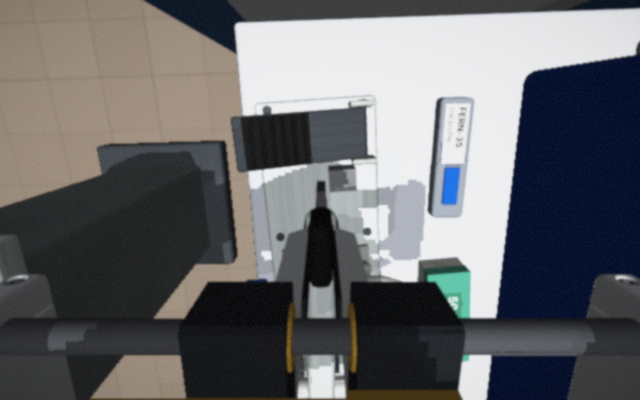

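```bash
python3 -m pendant '[{"wx":0,"wy":0,"wz":5,"dx":0,"dy":0,"dz":-1,"claw":255},{"wx":0,"wy":0,"wz":10,"dx":0,"dy":0,"dz":-1,"claw":255},{"wx":0,"wy":0,"wz":15,"dx":0,"dy":0,"dz":-1,"claw":255},{"wx":0,"wy":0,"wz":21,"dx":0,"dy":0,"dz":-1,"claw":255},{"wx":0,"wy":0,"wz":27,"dx":0,"dy":0,"dz":-1,"claw":255},{"wx":0,"wy":0,"wz":33,"dx":0,"dy":0,"dz":-1,"claw":255},{"wx":0,"wy":0,"wz":39,"dx":0,"dy":0,"dz":-1,"claw":255},{"wx":0,"wy":0,"wz":42,"dx":0,"dy":0,"dz":-1,"claw":255}]' 45; python3 -c "
from h import *
snap('wrist','w6')
to([.441,.1934,.095],6)"
```

```text
clock: 7.6
ee_pos: [0.4396, 0.194, 0.0953]
tool_rot: [[0.694, 0.72, -0.005], [0.72, -0.694, 0.001], [-0.002, -0.004, -1.0]]
contact_force: [-7.1, 2.8, -14.4]
opening: 0.122
d [0.5 1.4 0.3] w [-0.2  0.2 39.9] pos [0.4396 0.194  0.0953] yaw 45.9 F [ -8.1   2.3 -13.1] op 0.127 t 7.65
```

View pics/w6.png

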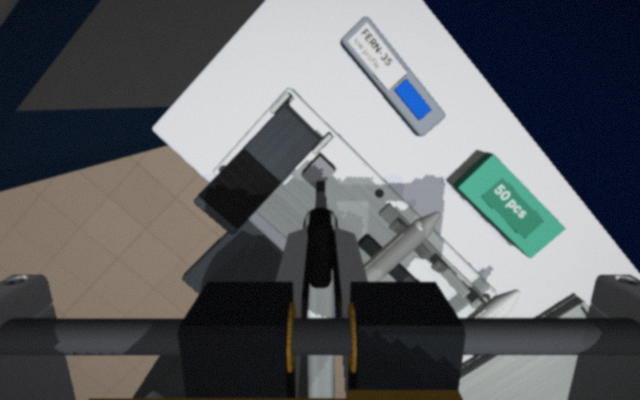

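```bash
python3 -m pendant '[{"wx":0,"wy":0,"wz":5,"dx":-0.5,"dy":-0.5,"dz":0,"claw":255},{"wx":0,"wy":0,"wz":10,"dx":-0.5,"dy":-0.5,"dz":0,"claw":255},{"wx":0,"wy":0,"wz":15,"dx":-0.5,"dy":-0.5,"dz":0,"claw":255},{"wx":0,"wy":0,"wz":21,"dx":-0.5,"dy":-0.5,"dz":0,"claw":255},{"wx":0,"wy":0,"wz":27,"dx":-0.5,"dy":-0.5,"dz":0,"claw":255},{"wx":0,"wy":0,"wz":33,"dx":-0.5,"dy":-0.5,"dz":0,"claw":255},{"wx":0,"wy":0,"wz":38,"dx":-0.5,"dy":-0.5,"dz":0,"claw":255},{"wx":0,"wy":0,"wz":40,"dx":-0.5,"dy":-0.5,"dz":0,"claw":255}]' 45; python3 -c "
from h import *
snap('wrist','w7')
to([.441,.1934,.095],6)"
```

```text
clock: 8.65
ee_pos: [0.4386, 0.1949, 0.0952]
tool_rot: [[0.995, 0.101, -0.005], [0.101, -0.995, 0.003], [-0.005, -0.003, -1.0]]
contact_force: [-4.6, 7.7, -13.0]
opening: 0.122
d [2.2 1.8 0.2] w [-0.2  0.3 -0.3] pos [0.4387 0.1949 0.0953] yaw 5.7 F [ -5.2   6.4 -13.5] op 0.121 t 8.7
```

View pics/w7.png

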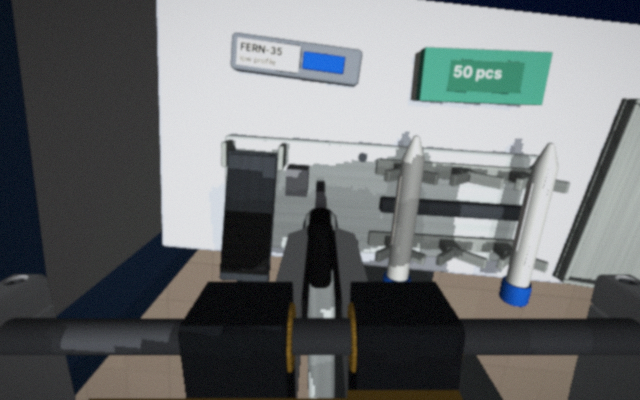

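```bash
python3 -m pendant '[{"wx":0,"wy":0,"wz":0,"dx":0,"dy":0,"dz":6,"claw":255},{"wx":0,"wy":0,"wz":0,"dx":0,"dy":0,"dz":12,"claw":255},{"wx":0,"wy":0,"wz":0,"dx":0,"dy":0,"dz":18,"claw":255},{"wx":0,"wy":0,"wz":0,"dx":0,"dy":0,"dz":24,"claw":255},{"wx":0,"wy":0,"wz":0,"dx":0,"dy":0,"dz":27,"claw":255},{"wx":0,"wy":0,"wz":0,"dx":0,"dy":0,"dz":27,"claw":255},{"wx":0,"wy":0,"wz":0,"dx":0,"dy":0,"dz":27,"claw":190},{"wx":0,"wy":0,"wz":0,"dx":0,"dy":0,"dz":27,"claw":150}]' 45; python3 -m pendant '[{"wx":0,"wy":0,"wz":0,"dx":0,"dy":0,"dz":-5,"claw":120},{"wx":0,"wy":0,"wz":0,"dx":0,"dy":0,"dz":-30,"claw":120},{"wx":0,"wy":0,"wz":0,"dx":0,"dy":0,"dz":-60,"claw":120},{"wx":0,"wy":0,"wz":0,"dx":0,"dy":0,"dz":-90,"claw":120},{"wx":0,"wy":0,"wz":0,"dx":0,"dy":20,"dz":-110,"claw":120},{"wx":0,"wy":0,"wz":2,"dx":0,"dy":50,"dz":-120,"claw":120},{"wx":0,"wy":0,"wz":4,"dx":0,"dy":80,"dz":-130,"claw":120},{"wx":0,"wy":0,"wz":4,"dx":0,"dy":90,"dz":-130,"claw":120}]' 45;  python3 -c "
from h import *
s=snap('wrist','w8'); print(np.array(s['xyz']),ctrl.get_obs()['ee_pos'])
to([.441,.1364,.15],1.8)"
```

```text
clock: 9.7
ee_pos: [0.4395, 0.1951, 0.0691]
tool_rot: [[0.995, 0.1, -0.002], [0.1, -0.995, 0.003], [-0.002, -0.003, -1.0]]
contact_force: [0.7, -0.1, -0.5]
opening: 0.3
clock: 10.7
ee_pos: [0.4494, 0.104, 0.1999]
tool_rot: [[1.0, 0.029, -0.0], [0.029, -1.0, 0.003], [0.0, -0.003, -1.0]]
contact_force: [0.4, 0.2, 0.6]
opening: 0.533
[0.52566212 0.10624095 0.37963149] [0.44919234 0.10381511 0.19924566]
d [ -7.2 -32.7  49.4] w [-0.2  0.1 -0.1] pos [0.4492 0.1038 0.1992] yaw 1.7 F [-0.  -0.4  0. ] op 0.53 t 10.75
```

View pics/w8.png

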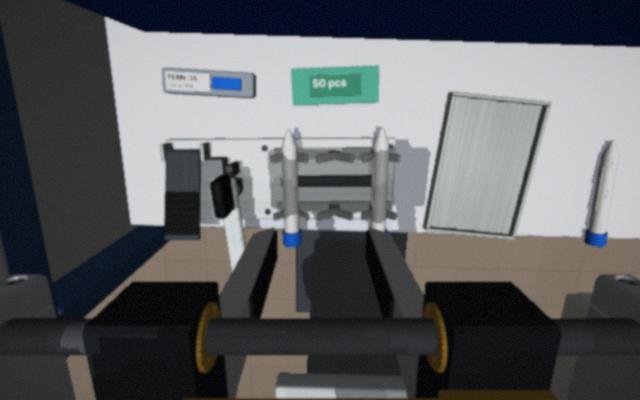

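The bar is aside, pointing towards the robot at columns 225–240. Tubes 1 and 3 are at columns 290 and 380. I'll zoom on the supports.

Run:
```python
import cv2
im=cv2.imread("pics/w8.png"); cv2.imwrite("pics/w8z.png",cv2.resize(im[120:255,255:410],None,fx=5,fy=5,interpolation=cv2.INTER_CUBIC))
```

```text
(no output)
```

View pics/w8z.png

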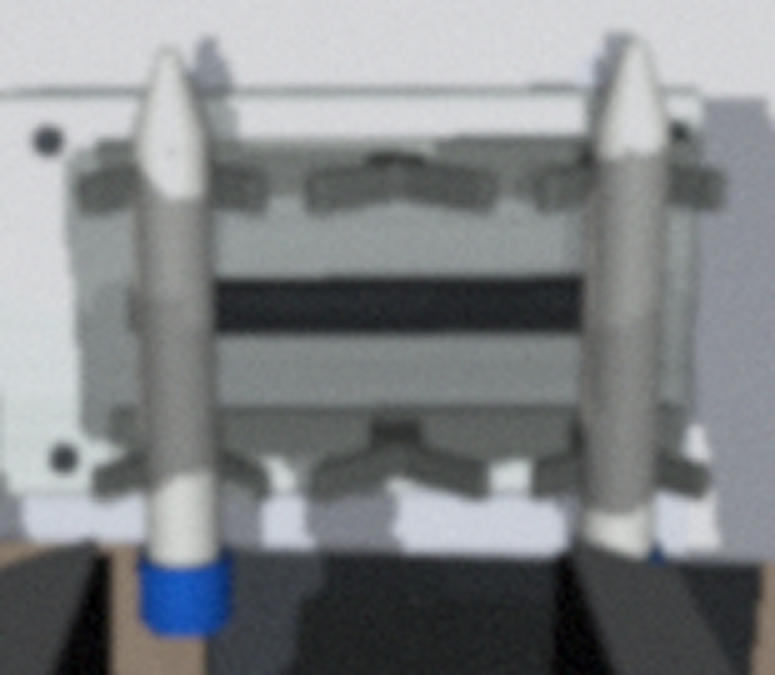

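Run:
```python
from h import *
s=snap("wrist")
f=lambda u,v:(u/5+255-.4,v/5+120-.4)
P=[]
for n,u,v in [("g1f",174,190),("g2f",401.5,187),("g3f",630,187),("g1n",182,480),("g2n",402,480),("g3n",620,477)]:
    p=onz(s,*f(u,v),.049); P.append(p); print(n,p.round(4))
P=np.array(P)
for i in range(3): print("groove",i+1,((P[i]+P[i+3])/2).round(4),"yaw",np.degrees(np.arctan2(*(P[i]-P[i+3])[[1,0]])))
for n,u,v,z in[("tip1",170,50,.045),("cap1",186,600,.045),("tip3",635,38,.045)]: print(n,onz(s,*f(u,v),z).round(4))
```

```text
g1f [0.4728 0.1365 0.049 ]
g2f [0.4747 0.0923 0.049 ]
g3f [0.476  0.0478 0.049 ]
g1n [0.4134 0.1347 0.049 ]
g2n [0.4147 0.0898 0.049 ]
g3n [0.4167 0.0454 0.049 ]
groove 1 [0.4431 0.1356 0.049 ] yaw 1.8138360072387207
groove 2 [0.4447 0.091  0.049 ] yaw 2.3647729897039795
groove 3 [0.4464 0.0466 0.049 ] yaw 2.336298948314261
tip1 [0.4994 0.1378 0.045 ]
cap1 [0.3854 0.134  0.045 ]
tip3 [0.5042 0.0483 0.045 ]
```

Measured grooves:

| Groove | x (m) | y (m) |
|---|---|---|
| 1 | 0.443 | 0.136 |
| 2 | 0.445 | 0.091 |
| 3 | 0.446 | 0.047 |

They are 45 mm apart at 2.2° yaw, which agrees with the text. Now I'll grasp marked tube 1.

```bash
python3 -m pendant '[{"wx":0,"wy":0,"wz":0,"dx":-3,"dy":-16,"dz":20,"claw":145},{"wx":0,"wy":0,"wz":0,"dx":-7,"dy":-32,"dz":50,"claw":145},{"wx":0,"wy":0,"wz":0,"dx":-7,"dy":-32,"dz":80,"claw":145},{"wx":0,"wy":0,"wz":0,"dx":-7,"dy":-32,"dz":110,"claw":145},{"wx":0,"wy":0,"wz":0,"dx":-7,"dy":-32,"dz":140,"claw":145},{"wx":0,"wy":0,"wz":0,"dx":-7,"dy":-32,"dz":160,"claw":145},{"wx":0,"wy":0,"wz":0,"dx":-7,"dy":-32,"dz":170,"claw":145},{"wx":0,"wy":0,"wz":0,"dx":-7,"dy":-32,"dz":172,"claw":145}]' 12; python3 -m pendant '[{"wx":0,"wy":0,"wz":0,"dx":0,"dy":0,"dz":0,"claw":180},{"wx":0,"wy":0,"wz":0,"dx":0,"dy":0,"dz":0,"claw":220},{"wx":0,"wy":0,"wz":0,"dx":0,"dy":0,"dz":0,"claw":255},{"wx":0,"wy":0,"wz":0,"dx":0,"dy":0,"dz":0,"claw":255},{"wx":0,"wy":0,"wz":0,"dx":0,"dy":0,"dz":0,"claw":255},{"wx":0,"wy":0,"wz":0,"dx":0,"dy":0,"dz":-10,"claw":255},{"wx":0,"wy":0,"wz":0,"dx":0,"dy":0,"dz":-25,"claw":255},{"wx":0,"wy":0,"wz":0,"dx":0,"dy":0,"dz":-40,"claw":255}]' 12
```

```text
clock: 11.8
ee_pos: [0.4405, 0.1374, 0.0267]
tool_rot: [[1.0, 0.03, -0.003], [0.03, -1.0, 0.003], [-0.002, -0.003, -1.0]]
contact_force: [-0.2, 0.6, -1.3]
opening: 0.428
clock: 12.8
ee_pos: [0.4408, 0.1375, 0.0681]
tool_rot: [[1.0, 0.031, -0.002], [0.031, -1.0, 0.003], [-0.002, -0.004, -1.0]]
contact_force: [-0.4, -0.5, 0.0]
opening: 0.166
```

Run:
```python
from h import *
s=snap("wrist","w9"); to([.44,.09,.15],2)
st=snap("top")
# tray corners in w8 cast from current? use top image corner pixels already
```

```text
d [ -3.   47.3 -80.4] w [-0.2 -0.  -0.2] pos [0.4417 0.1377 0.0698] yaw 1.8 F [0.9 0.7 1.6] op 0.163 t 12.85
```

View pics/w9.png

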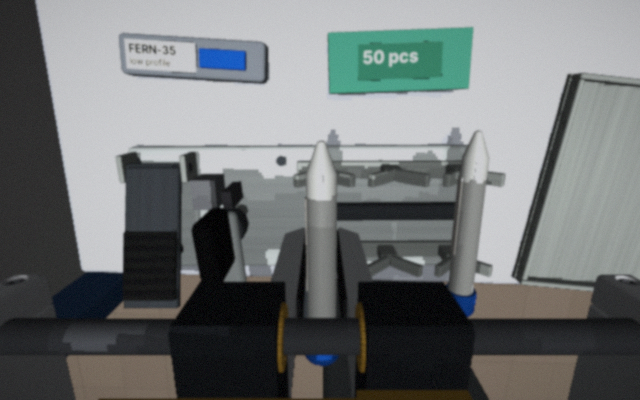

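Tube 1 is held (opening 15.5 mm). Carry it towards the tray and look at the tray on the way.

```bash
python3 -m pendant '[{"wx":0,"wy":0,"wz":0,"dx":0,"dy":0,"dz":-25,"claw":255},{"wx":0,"wy":0,"wz":0,"dx":2,"dy":25,"dz":-50,"claw":255},{"wx":0,"wy":0,"wz":1,"dx":4,"dy":60,"dz":-70,"claw":255},{"wx":0,"wy":0,"wz":2,"dx":6,"dy":100,"dz":-75,"claw":255},{"wx":0,"wy":0,"wz":3,"dx":8,"dy":140,"dz":-75,"claw":255},{"wx":0,"wy":0,"wz":4,"dx":10,"dy":175,"dz":-75,"claw":255},{"wx":0,"wy":0,"wz":5,"dx":11,"dy":195,"dz":-75,"claw":255},{"wx":0,"wy":0,"wz":5,"dx":11,"dy":196,"dz":-75,"claw":255}]' 12
python3 - <<'E'
from h import *
s=snap("wrist","w10"); to([.459,-.058,.008],-3)
cv2.imwrite("pics/w10z.png",cv2.resize(s["im"],(800,500)))
E
```

```text
clock: 13.9
ee_pos: [0.4584, -0.059, 0.1428]
tool_rot: [[0.998, -0.058, 0.0], [-0.058, -0.998, 0.004], [0.0, -0.004, -1.0]]
contact_force: [0.2, 0.0, 0.0]
opening: 0.166
d [  0.6   0.2 134.8] w [-0.2 -0.  -0.3] pos [ 0.4584 -0.0583  0.1428] yaw -3.3 F [-0.5  0.1 -0.4] op 0.167 t 13.95
```

View pics/w10z.png

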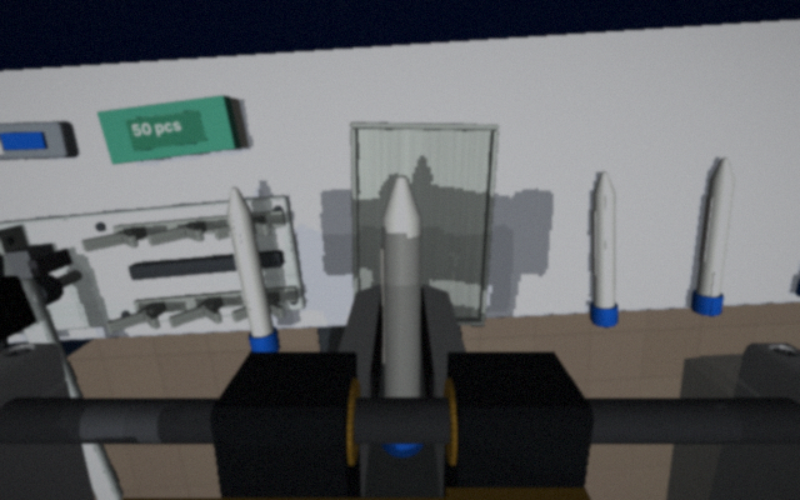

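Run:
```python
from h import *
s=snap("wrist")
for u,v in [(352,124),(496,126),(484,323)]: print(onz(s,u/1.25-.1,v/1.25-.1,.014).round(4))
```

```text
[ 0.5396 -0.0273  0.014 ]
[ 0.5324 -0.1274  0.014 ]
[ 0.3829 -0.118   0.014 ]
```

```bash
python3 -m pendant '[{"wx":0,"wy":0,"wz":0,"dx":0,"dy":-3,"dz":30,"claw":255},{"wx":0,"wy":0,"wz":0,"dx":0,"dy":-3,"dz":60,"claw":255},{"wx":0,"wy":0,"wz":0,"dx":0,"dy":-3,"dz":90,"claw":255},{"wx":0,"wy":0,"wz":0,"dx":0,"dy":-3,"dz":115,"claw":255},{"wx":0,"wy":0,"wz":0,"dx":0,"dy":-3,"dz":130,"claw":255},{"wx":0,"wy":0,"wz":0,"dx":0,"dy":-3,"dz":136,"claw":255},{"wx":0,"wy":0,"wz":0,"dx":0,"dy":-3,"dz":136,"claw":255},{"wx":0,"wy":0,"wz":0,"dx":0,"dy":-3,"dz":136,"claw":255}]' 12;  python3 -m pendant '[{"wx":0,"wy":0,"wz":0,"dx":0,"dy":0,"dz":0,"claw":190},{"wx":0,"wy":0,"wz":0,"dx":0,"dy":0,"dz":0,"claw":175},{"wx":0,"wy":0,"wz":0,"dx":0,"dy":0,"dz":0,"claw":175},{"wx":0,"wy":0,"wz":0,"dx":0,"dy":0,"dz":-20,"claw":175},{"wx":0,"wy":0,"wz":0,"dx":0,"dy":0,"dz":-50,"claw":170},{"wx":0,"wy":0,"wz":0,"dx":0,"dy":0,"dz":-90,"claw":150},{"wx":0,"wy":0,"wz":0,"dx":0,"dy":-20,"dz":-130,"claw":145},{"wx":0,"wy":0,"wz":-3,"dx":-6,"dy":-60,"dz":-145,"claw":145}]' 12;  python3 - <<'E'
from h import *
s=snap("wrist","w11"); to([.445,.0465,.15],2)
E
```

```text
clock: 15.0
ee_pos: [0.459, -0.0543, 0.0075]
tool_rot: [[0.998, -0.056, 0.002], [-0.056, -0.998, 0.004], [0.001, -0.004, -1.0]]
contact_force: [0.1, -0.5, -0.8]
opening: 0.168
clock: 16.0
ee_pos: [0.457, 0.0054, 0.155]
tool_rot: [[1.0, -0.005, 0.005], [-0.005, -1.0, 0.004], [0.005, -0.004, -1.0]]
contact_force: [-0.3, 0.0, -0.7]
opening: 0.431
d [-11.7 -37.5   6.1] w [-0.3 -0.3 -2. ] pos [0.4567 0.009  0.156 ] yaw 0.0 F [1.1 0.6 1.2] op 0.43 t 16.05
```

View pics/w11.png

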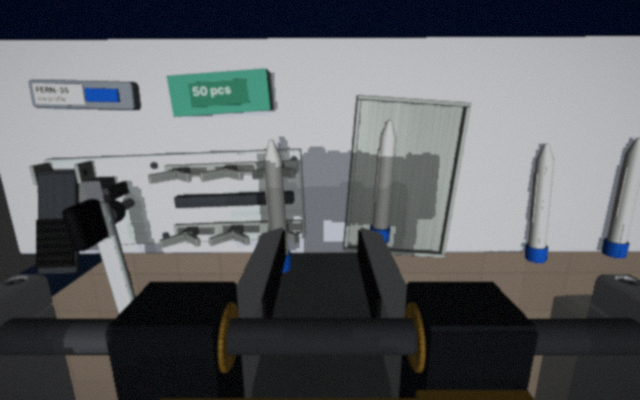

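Tube 1 lies in the tray at (385,180). Next is marked tube 3.

```bash
python3 -m pendant '[{"wx":0,"wy":0,"wz":-1,"dx":-6,"dy":-20,"dz":0,"claw":145},{"wx":0,"wy":0,"wz":-2,"dx":-11,"dy":-38,"dz":20,"claw":145},{"wx":0,"wy":0,"wz":-2,"dx":-11,"dy":-38,"dz":50,"claw":145},{"wx":0,"wy":0,"wz":-2,"dx":-11,"dy":-38,"dz":80,"claw":145},{"wx":0,"wy":0,"wz":-2,"dx":-11,"dy":-38,"dz":110,"claw":145},{"wx":0,"wy":0,"wz":-2,"dx":-11,"dy":-38,"dz":124,"claw":145},{"wx":0,"wy":0,"wz":-2,"dx":-11,"dy":-38,"dz":128,"claw":145},{"wx":0,"wy":0,"wz":-2,"dx":-11,"dy":-38,"dz":128,"claw":145}]' 12; python3 -m pendant '[{"wx":0,"wy":0,"wz":0,"dx":0,"dy":0,"dz":0,"claw":180},{"wx":0,"wy":0,"wz":0,"dx":0,"dy":0,"dz":0,"claw":220},{"wx":0,"wy":0,"wz":0,"dx":0,"dy":0,"dz":0,"claw":255},{"wx":0,"wy":0,"wz":0,"dx":0,"dy":0,"dz":0,"claw":255},{"wx":0,"wy":0,"wz":0,"dx":0,"dy":0,"dz":0,"claw":255},{"wx":0,"wy":0,"wz":0,"dx":0,"dy":0,"dz":-10,"claw":255},{"wx":0,"wy":0,"wz":0,"dx":0,"dy":0,"dz":-35,"claw":255},{"wx":0,"wy":0,"wz":0,"dx":0,"dy":0,"dz":-65,"claw":255}]' 12;  python3 - <<'E'
from h import *
to([.458,-.094,.10],-3.5)
E
```

```text
clock: 17.05
ee_pos: [0.4467, 0.0476, 0.0286]
tool_rot: [[0.999, 0.035, 0.006], [0.035, -0.999, 0.005], [0.006, -0.004, -1.0]]
contact_force: [0.6, -0.6, 0.5]
opening: 0.431
clock: 18.05
ee_pos: [0.446, 0.0474, 0.0946]
tool_rot: [[0.999, 0.035, 0.006], [0.035, -0.999, 0.005], [0.006, -0.005, -1.0]]
contact_force: [0.4, 0.5, -0.6]
opening: 0.164
d [  7.  141.7  -6.1] w [-0.3 -0.3  5.5] pos [0.446  0.0474 0.0946] yaw 2.0 F [ 0.4  0.5 -0.6] op 0.164 t 18.05
```

```bash
python3 -m pendant '[{"wx":0,"wy":0,"wz":0,"dx":0,"dy":20,"dz":-6,"claw":255},{"wx":0,"wy":0,"wz":1,"dx":2,"dy":55,"dz":-10,"claw":255},{"wx":0,"wy":0,"wz":3,"dx":4,"dy":95,"dz":-10,"claw":255},{"wx":0,"wy":0,"wz":5,"dx":7,"dy":130,"dz":-10,"claw":255},{"wx":0,"wy":0,"wz":5,"dx":7,"dy":142,"dz":0,"claw":255},{"wx":0,"wy":0,"wz":5,"dx":7,"dy":142,"dz":30,"claw":255},{"wx":0,"wy":0,"wz":5,"dx":7,"dy":142,"dz":60,"claw":255},{"wx":0,"wy":0,"wz":5,"dx":7,"dy":142,"dz":82,"claw":255}]' 12;  python3 -m pendant '[{"wx":0,"wy":0,"wz":0,"dx":0,"dy":0,"dz":3,"claw":255},{"wx":0,"wy":0,"wz":0,"dx":0,"dy":0,"dz":4,"claw":190},{"wx":0,"wy":0,"wz":0,"dx":0,"dy":0,"dz":4,"claw":175},{"wx":0,"wy":0,"wz":0,"dx":0,"dy":0,"dz":0,"claw":175},{"wx":0,"wy":0,"wz":0,"dx":0,"dy":0,"dz":-20,"claw":175},{"wx":0,"wy":0,"wz":0,"dx":0,"dy":0,"dz":-60,"claw":145},{"wx":0,"wy":0,"wz":0,"dx":0,"dy":20,"dz":-110,"claw":145},{"wx":0,"wy":0,"wz":0,"dx":0,"dy":60,"dz":-160,"claw":145}]' 12;  python3 - <<'E'
from h import *
s=snap("wrist","w12"); to([.45,-.21,.15],0)
E
```

```text
clock: 19.05
ee_pos: [0.4579, -0.093, 0.0105]
tool_rot: [[0.999, -0.051, 0.005], [-0.051, -0.999, 0.005], [0.004, -0.006, -1.0]]
contact_force: [-0.4, -0.7, -0.1]
opening: 0.169
clock: 20.05
ee_pos: [0.454, -0.1528, 0.1714]
tool_rot: [[0.999, -0.049, 0.006], [-0.049, -0.999, 0.005], [0.005, -0.005, -1.0]]
contact_force: [0.8, 0.2, 0.1]
opening: 0.432
d [-3.5 52.8 27.6] w [-0.1 -0.8 -2.9] pos [ 0.4558 -0.1575  0.1777] yaw -2.9 F [ 0.7 -1.6  7.2] op 0.43 t 20.1
```

View pics/w12.png

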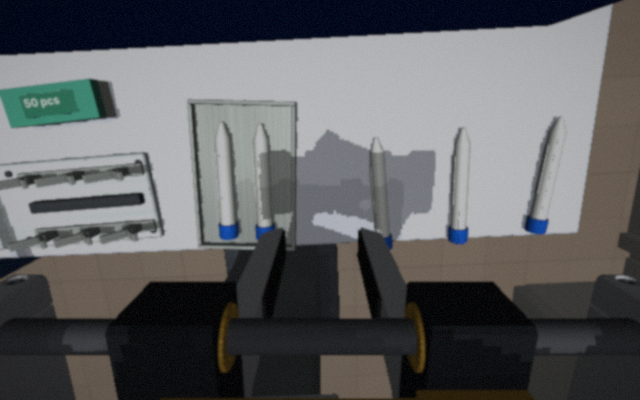

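Both marked tubes are in the tray, with caps at (229,231) and (265,231). Now I'll measure the new tubes from two settled wrist poses.

```bash
python3 -m pendant '[{"wx":0,"wy":0,"wz":-1,"dx":-5,"dy":20,"dz":-20,"claw":145},{"wx":0,"wy":0,"wz":-2,"dx":-12,"dy":45,"dz":-40,"claw":145},{"wx":0,"wy":0,"wz":-3,"dx":-20,"dy":70,"dz":-60,"claw":145},{"wx":0,"wy":0,"wz":-3,"dx":-25,"dy":85,"dz":-75,"claw":145},{"wx":0,"wy":0,"wz":-3,"dx":-25,"dy":92,"dz":-82,"claw":145},{"wx":0,"wy":0,"wz":-3,"dx":-25,"dy":92,"dz":-82,"claw":145},{"wx":0,"wy":0,"wz":-3,"dx":-25,"dy":92,"dz":-82,"claw":145},{"wx":0,"wy":0,"wz":-3,"dx":-25,"dy":92,"dz":-82,"claw":145}]'
python3 - <<'E'
from h import *
import pickle
s=snap("wrist","w13"); s.pop("pixels"); pickle.dump(s,open("w13.pkl","wb")); to([.45,-.21,.15],0)
E
python3 -m pendant '[{"wx":0,"wy":0,"wz":0,"dx":0,"dy":20,"dz":0,"claw":145},{"wx":0,"wy":0,"wz":0,"dx":0,"dy":45,"dz":0,"claw":145},{"wx":0,"wy":0,"wz":0,"dx":0,"dy":70,"dz":0,"claw":145},{"wx":0,"wy":0,"wz":0,"dx":0,"dy":90,"dz":0,"claw":145},{"wx":0,"wy":0,"wz":0,"dx":0,"dy":100,"dz":0,"claw":145},{"wx":0,"wy":0,"wz":0,"dx":0,"dy":100,"dz":0,"claw":145},{"wx":0,"wy":0,"wz":0,"dx":0,"dy":100,"dz":0,"claw":145},{"wx":0,"wy":0,"wz":0,"dx":0,"dy":100,"dz":0,"claw":145}]'
python3 - <<'E'
from h import *
import pickle
s=snap("wrist","w14"); s.pop("pixels"); pickle.dump(s,open("w14.pkl","wb")); to([.45,-.21,.15],0)
E
```

```text
clock: 21.1
ee_pos: [0.4252, -0.2476, 0.2587]
tool_rot: [[1.0, 0.002, 0.013], [0.002, -1.0, 0.001], [0.013, -0.001, -1.0]]
contact_force: [-0.5, -0.2, 0.4]
opening: 0.431
d [ 23.5 -37.5 109.2] w [-0.1 -0.7  0.1] pos [ 0.4251 -0.2477  0.2588] yaw 0.1 F [-0.1  0.4  0.1] op 0.434 t 21.15
clock: 22.15
ee_pos: [0.4255, -0.3472, 0.2589]
tool_rot: [[1.0, 0.002, 0.013], [0.002, -1.0, 0.001], [0.013, -0.001, -1.0]]
contact_force: [0.1, -0.1, -0.8]
opening: 0.43
d [  23.4 -137.1  109.4] w [-0.  -0.7  0.1] pos [ 0.4255 -0.3473  0.259 ] yaw 0.1 F [-0.1  0.1  0.9] op 0.428 t 22.2
```

View pics/w13.png

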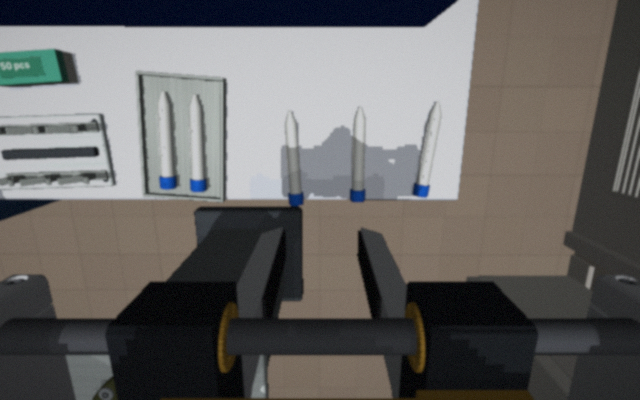

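View pics/w14.png

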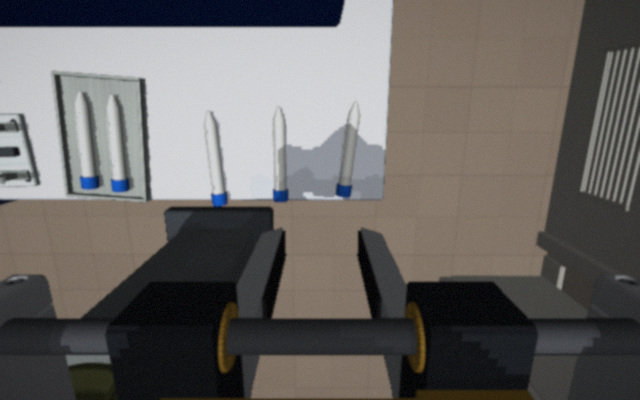

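Three new tubes are visible. In w13 the caps are at (296,198), (358,195) and (422,190), and the tips at (291,112), (360,107) and (437,103). Triangulate.

```bash
cat >> h.py <<'E'
def blue(im):
    h=cv2.cvtColor(im,cv2.COLOR_BGR2HSV); m=cv2.inRange(h,(105,150,70),(125,255,255))
    n,l,S,C=cv2.connectedComponentsWithStats(m); return sorted([(C[i].round(1).tolist(),int(S[i,4]),S[i,:4].tolist()) for i in range(1,n) if 40<S[i,4]<900])
E
python3 - <<'E'
from h import *
import pickle
a=pickle.load(open("w13.pkl","rb"));b=pickle.load(open("w14.pkl","rb"))
A=[x for x in blue(a["im"]) if x[0][1]>150];B=[x for x in blue(b["im"])if x[0][1]>150]
print([x[0] for x in A],[x[0] for x in B])
for x,y in zip(A,B):
    p=tri([(a,*x[0]),(b,*y[0])]); print("cap",p.round(4),"on .012:",onz(a,*x[0],.012).round(4),onz(b,*y[0],.012).round(4))
cv2.imwrite("pics/w13z.png",cv2.resize(a["im"][95:210,270:450],None,fx=4.4,fy=4.4,interpolation=cv2.INTER_CUBIC))
cv2.imwrite("pics/w14z.png",cv2.resize(b["im"][95:210,195:375],None,fx=4.4,fy=4.4,interpolation=cv2.INTER_CUBIC))
E
```

```text
[[167.6, 182.5], [197.9, 185.4], [295.6, 199.4], [356.9, 195.6], [420.6, 190.4]] [[88.7, 182.6], [119.5, 185.5], [218.7, 199.8], [280.0, 195.7], [343.2, 190.6]]
cap [ 0.4071 -0.0531  0.0192] on .012: [ 0.4056 -0.0498  0.012 ] [ 0.4055 -0.0481  0.012 ]
cap [ 0.403  -0.0903  0.0173] on .012: [ 0.4018 -0.0883  0.012 ] [ 0.4017 -0.087   0.012 ]
cap [ 0.3835 -0.2137  0.0133] on .012: [ 0.3834 -0.2136  0.012 ] [ 0.383  -0.2133  0.012 ]
cap [ 0.3885 -0.2931  0.0118] on .012: [ 0.3886 -0.2931  0.012 ] [ 0.3886 -0.2931  0.012 ]
cap [ 0.3957 -0.3749  0.0125] on .012: [ 0.3956 -0.375   0.012 ] [ 0.3956 -0.3749  0.012 ]
```

View pics/w13z.png

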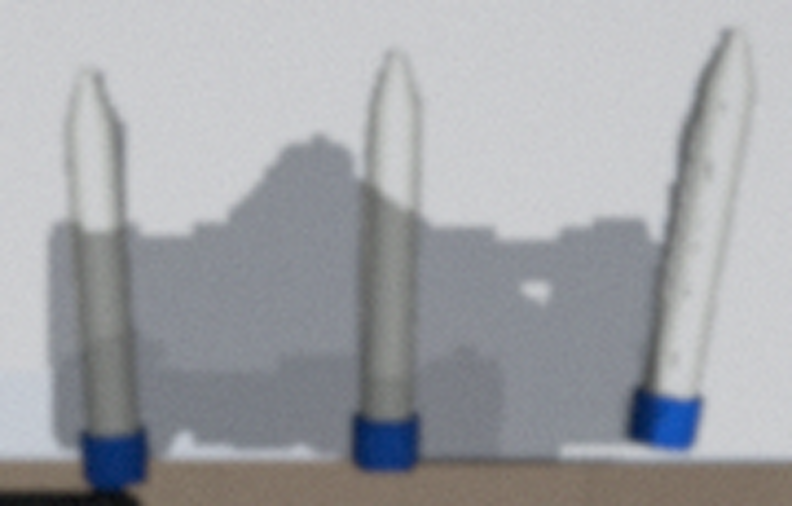

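View pics/w14z.png

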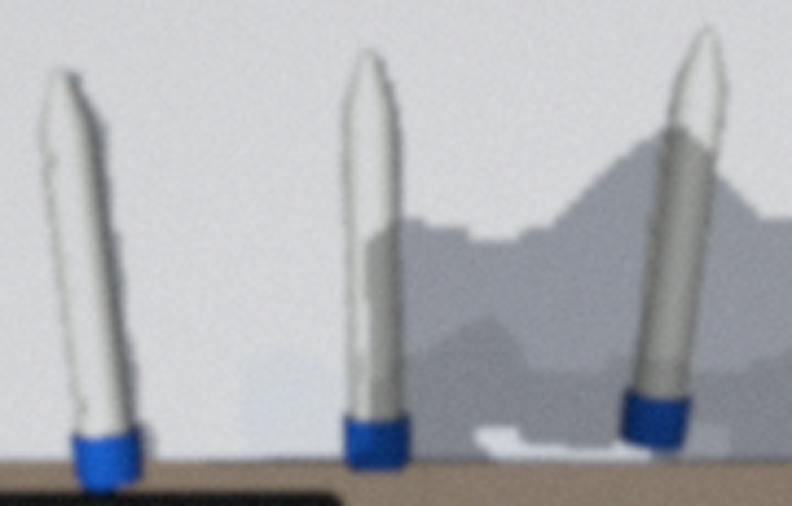

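Run:
```python
from h import *
import pickle
a=pickle.load(open("w13.pkl","rb"));b=pickle.load(open("w14.pkl","rb"))
fa=lambda u,v:(u/4.4+270-.4,v/4.4+95-.4)
fb=lambda u,v:(u/4.4+195-.4,v/4.4+95-.4)
C=[(295.6,199.4,218.7,199.8),(356.9,195.6,280.,195.7),(420.6,190.4,343.2,190.6)]
for t,u,c in zip([(89,68),(397,50),(738,30)],[(62,70),(368,50),(708,28)],C):
    p=tri([(a,*fa(*t)),(b,*fb(*u))]); q=tri([(a,c[0],c[1]),(b,c[2],c[3])])
    d=(p-q)[:2]; L=np.hypot(*d); print("tip",p.round(4),"len",L.round(4),"yaw",np.degrees(np.arctan2(d[1],d[0])).round(1),"mid",(q[:2]+d*52/112).round(4), (p[:2]-d/L*.060).round(4))
```

```text
tip [ 0.4957 -0.2082  0.0084] len 0.1123 yaw 2.8 mid [ 0.4356 -0.2111] [ 0.4358 -0.2111]
tip [ 0.501  -0.2938  0.0091] len 0.1124 yaw -0.4 mid [ 0.4407 -0.2934] [ 0.441  -0.2934]
tip [ 0.5068 -0.3881  0.0086] len 0.1118 yaw -6.8 mid [ 0.4473 -0.381 ] [ 0.4472 -0.381 ]
```

Lengths are 112 mm and heights about 9–12 mm, as expected. Go to new tube 1.

```bash
python3 -c "
from h import *
to([.4358,-.2111,.004],2.8)"; python3 -m pendant '[{"wx":0,"wy":0,"wz":0,"dx":1,"dy":-30,"dz":20,"claw":145},{"wx":0,"wy":0,"wz":-1,"dx":2,"dy":-65,"dz":50,"claw":145},{"wx":0,"wy":0,"wz":-3,"dx":5,"dy":-100,"dz":85,"claw":145},{"wx":0,"wy":0,"wz":-3,"dx":8,"dy":-130,"dz":120,"claw":145},{"wx":0,"wy":0,"wz":-3,"dx":8,"dy":-136,"dz":150,"claw":145},{"wx":0,"wy":0,"wz":-3,"dx":8,"dy":-136,"dz":180,"claw":145},{"wx":0,"wy":0,"wz":-3,"dx":8,"dy":-136,"dz":200,"claw":145},{"wx":0,"wy":0,"wz":-3,"dx":8,"dy":-136,"dz":205,"claw":145}]' 12; python3 -c "
from h import *
snap('wrist','w15')
to([.4358,-.2111,.004],2.8)"
```

```text
d [   7.3 -135.9  255.2] w [-0.  -0.7 -2.7] pos [ 0.4255 -0.3473  0.259 ] yaw 0.1 F [-0.1  0.1  0.9] op 0.428 t 22.2
clock: 23.2
ee_pos: [0.4355, -0.2106, 0.0534]
tool_rot: [[0.998, 0.055, 0.012], [0.055, -0.998, 0.002], [0.012, -0.001, -1.0]]
contact_force: [-0.4, -0.2, -0.6]
opening: 0.432
d [-0.4  0.4 49.6] w [-0.  -0.7  0.4] pos [ 0.4356 -0.2107  0.0536] yaw 3.2 F [-0.3 -0.1 -0.6] op 0.432 t 23.25
```

View pics/w15.png

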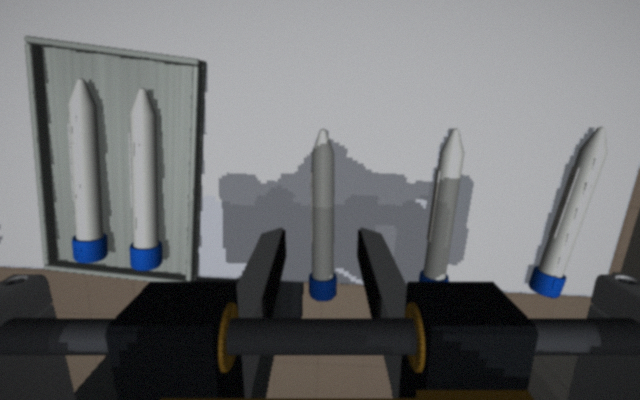

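The tube at column 322 is centred between the fingers. Descend, grip and lift.

```bash
python3 -m pendant '[{"wx":0,"wy":-0.7,"wz":0,"dx":0,"dy":0,"dz":15,"claw":145},{"wx":0,"wy":-0.7,"wz":0,"dx":0,"dy":0,"dz":30,"claw":145},{"wx":0,"wy":-0.7,"wz":0,"dx":0,"dy":0,"dz":42,"claw":145},{"wx":0,"wy":-0.7,"wz":0,"dx":0,"dy":0,"dz":49,"claw":145},{"wx":0,"wy":-0.7,"wz":0,"dx":0,"dy":0,"dz":49,"claw":180},{"wx":0,"wy":-0.7,"wz":0,"dx":0,"dy":0,"dz":49,"claw":230},{"wx":0,"wy":-0.7,"wz":0,"dx":0,"dy":0,"dz":49,"claw":255},{"wx":0,"wy":-0.7,"wz":0,"dx":0,"dy":0,"dz":49,"claw":255}]' 12; python3 -m pendant '[{"wx":0,"wy":0,"wz":0,"dx":0,"dy":0,"dz":0,"claw":255},{"wx":0,"wy":0,"wz":0,"dx":0,"dy":0,"dz":0,"claw":255},{"wx":0,"wy":0,"wz":0,"dx":0,"dy":0,"dz":-15,"claw":255},{"wx":0,"wy":0,"wz":0,"dx":0,"dy":0,"dz":-40,"claw":255},{"wx":0,"wy":0,"wz":0,"dx":0,"dy":-20,"dz":-75,"claw":255},{"wx":0,"wy":0,"wz":0,"dx":0,"dy":-60,"dz":-100,"claw":255},{"wx":0,"wy":0,"wz":0,"dx":0,"dy":-110,"dz":-110,"claw":255},{"wx":0,"wy":0,"wz":0,"dx":0,"dy":-160,"dz":-110,"claw":255}]' 12; python3 -c "
from h import *
snap('wrist','w16')
to([.4431,.1356,.10],2.2)"
```

```text
clock: 24.25
ee_pos: [0.4364, -0.2108, 0.005]
tool_rot: [[0.998, 0.055, 0.001], [0.055, -0.998, 0.0], [0.001, -0.0, -1.0]]
contact_force: [0.4, -0.5, 2.2]
opening: 0.163
clock: 25.25
ee_pos: [0.4278, -0.0498, 0.1168]
tool_rot: [[0.999, 0.054, 0.003], [0.054, -0.999, -0.0], [0.003, 0.0, -1.0]]
contact_force: [0.6, 0.1, -1.0]
opening: 0.168
d [  26.4 -180.1   16.5] w [-0.1 -0.1  1. ] pos [ 0.4269 -0.0458  0.1163] yaw 3.2 F [ 1.4  0.7 -0.7] op 0.166 t 25.3
```

View pics/w16.png

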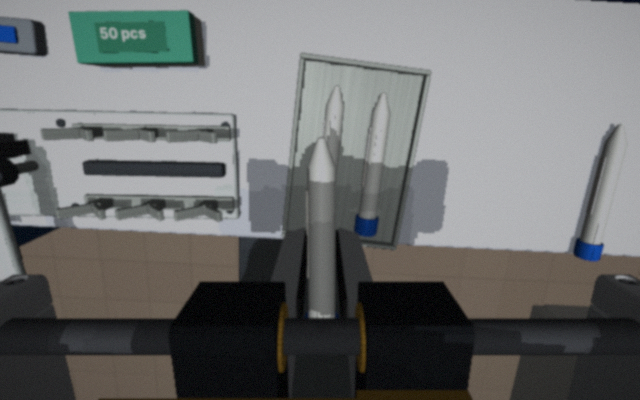

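Held and aligned. Move above groove 1.

```bash
python3 -m pendant '[{"wx":0,"wy":0,"wz":0,"dx":5,"dy":-30,"dz":0,"claw":255},{"wx":0,"wy":0,"wz":0,"dx":10,"dy":-70,"dz":0,"claw":255},{"wx":0,"wy":0,"wz":1,"dx":16,"dy":-110,"dz":0,"claw":255},{"wx":0,"wy":0,"wz":1,"dx":21,"dy":-145,"dz":5,"claw":255},{"wx":0,"wy":0,"wz":1,"dx":25,"dy":-170,"dz":10,"claw":255},{"wx":0,"wy":0,"wz":1,"dx":26,"dy":-180,"dz":16,"claw":255},{"wx":0,"wy":0,"wz":1,"dx":26,"dy":-180,"dz":26,"claw":255},{"wx":0,"wy":0,"wz":1,"dx":26,"dy":-180,"dz":36,"claw":255}]' 12; python3 -c "
from h import *
snap('wrist','w17')
to([.4431,.1356,.040],2.2)"
```

```text
clock: 26.3
ee_pos: [0.4427, 0.1347, 0.0799]
tool_rot: [[0.999, 0.038, 0.002], [0.038, -0.999, 0.001], [0.002, -0.001, -1.0]]
contact_force: [0.1, -0.5, -0.1]
opening: 0.168
d [ 1.1 -1.  38.7] w [-0. -0. -0.] pos [0.4421 0.1345 0.0787] yaw 2.2 F [-1.   0.3 -1.8] op 0.165 t 26.35
```

View pics/w17.png

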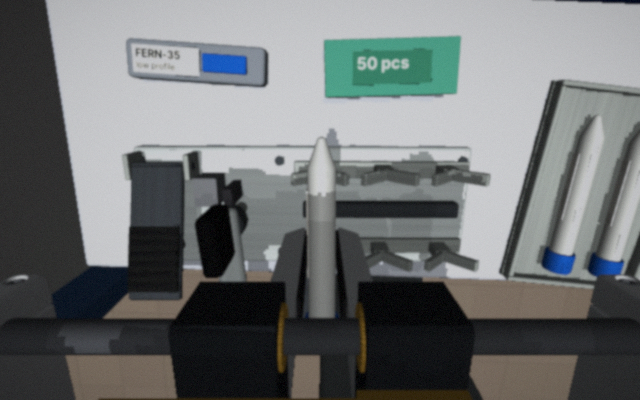

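```bash
python3 -m pendant '[{"wx":0,"wy":0,"wz":0,"dx":1,"dy":-1,"dz":8,"claw":255},{"wx":0,"wy":0,"wz":0,"dx":1,"dy":-1,"dz":16,"claw":255},{"wx":0,"wy":0,"wz":0,"dx":1,"dy":-1,"dz":24,"claw":255},{"wx":0,"wy":0,"wz":0,"dx":1,"dy":-1,"dz":31,"claw":255},{"wx":0,"wy":0,"wz":0,"dx":1,"dy":-1,"dz":36,"claw":255},{"wx":0,"wy":0,"wz":0,"dx":1,"dy":-1,"dz":38,"claw":255},{"wx":0,"wy":0,"wz":0,"dx":1,"dy":-1,"dz":38,"claw":255},{"wx":0,"wy":0,"wz":0,"dx":1,"dy":-1,"dz":38,"claw":255}]' 12; python3 -c "
from h import *
to([.4431,.1356,.039],2.2)"
```

```text
clock: 27.35
ee_pos: [0.4431, 0.1357, 0.0409]
tool_rot: [[0.999, 0.038, 0.0], [0.038, -0.999, 0.001], [0.0, -0.001, -1.0]]
contact_force: [-1.6, 2.2, 2.3]
opening: 0.165
d [0.  0.1 1.9] w [-0. -0. -0.] pos [0.4431 0.1357 0.0409] yaw 2.2 F [-1.6  2.2  2.3] op 0.165 t 27.35
```

Light contact at the expected height. Release, then look.

```bash
python3 -m pendant '[{"wx":0,"wy":0,"wz":0,"dx":0,"dy":0,"dz":0,"claw":200},{"wx":0,"wy":0,"wz":0,"dx":0,"dy":0,"dz":0,"claw":180},{"wx":0,"wy":0,"wz":0,"dx":0,"dy":0,"dz":0,"claw":180},{"wx":0,"wy":0,"wz":0,"dx":0,"dy":0,"dz":-10,"claw":180},{"wx":0,"wy":0,"wz":0,"dx":0,"dy":0,"dz":-35,"claw":180},{"wx":0,"wy":0,"wz":0,"dx":0,"dy":10,"dz":-75,"claw":160},{"wx":0,"wy":0,"wz":0,"dx":0,"dy":45,"dz":-115,"claw":145},{"wx":0,"wy":0,"wz":0,"dx":0,"dy":45,"dz":-120,"claw":145}]' 12; python3 -c "
from h import *
snap('wrist','w18')
to([.42,-.25,.20],0)"
```

```text
clock: 28.35
ee_pos: [0.4459, 0.0895, 0.1639]
tool_rot: [[0.999, 0.036, 0.005], [0.036, -0.999, 0.001], [0.005, -0.001, -1.0]]
contact_force: [0.6, 0.3, -1.0]
opening: 0.428
d [-37.7 339.1 -37.7] w [-0.1 -0.2  2.1] pos [0.4454 0.0903 0.1628] yaw 2.1 F [-0.2  0.2  0.5] op 0.433 t 28.4
```

View pics/w18.png

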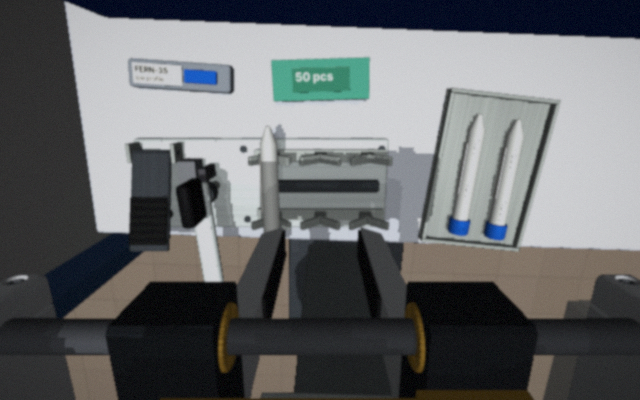

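Tube seated in groove 1, at (268,180). On to new tube 2.

```bash
python3 -m pendant '[{"wx":0,"wy":0,"wz":0,"dx":-3,"dy":40,"dz":0,"claw":145},{"wx":0,"wy":0,"wz":0,"dx":-6,"dy":95,"dz":0,"claw":145},{"wx":0,"wy":0,"wz":1,"dx":-9,"dy":150,"dz":0,"claw":145},{"wx":0,"wy":0,"wz":1,"dx":-12,"dy":205,"dz":0,"claw":145},{"wx":0,"wy":0,"wz":2,"dx":-15,"dy":260,"dz":0,"claw":145},{"wx":0,"wy":0,"wz":2,"dx":-18,"dy":315,"dz":0,"claw":145},{"wx":0,"wy":0,"wz":2,"dx":-18,"dy":355,"dz":0,"claw":145},{"wx":0,"wy":0,"wz":2,"dx":-18,"dy":382,"dz":0,"claw":145}]' 12; python3 -c "
from h import *
s=snap('wrist','w19'); print(blue(s['im']))
to([.4408,-.2934,.045],-.4)
print(proj(s,[.3885,-.2931,.0118]),proj(s,[.501,-.2938,.0091]),proj(s,[.3957,-.3749,.012]))"
```

```text
clock: 29.4
ee_pos: [0.4412, -0.293, 0.161]
tool_rot: [[1.0, 0.001, 0.002], [0.001, -1.0, 0.003], [0.002, -0.003, -1.0]]
contact_force: [0.8, -0.2, -0.1]
opening: 0.434
[([80.9, 218.0], 260, [71, 211, 21, 15]), ([119.8, 221.6], 258, [110, 214, 21, 16]), ([322.3, 233.4], 213, [314, 227, 18, 14]), ([403.1, 227.4], 195, [395, 220, 17, 15])]
d [ -0.6  -1.3 115.9] w [-0.1 -0.1  0.4] pos [ 0.4412 -0.295   0.1609] yaw 0.0 F [-1.2 -1.3 -0.7] op 0.434 t 29.45
(np.float64(322.18012554671554), np.float64(232.76978980775766)) (np.float64(323.0606317408127), np.float64(120.9973530242083)) (np.float64(402.0766095650835), np.float64(226.3549443304054))
```

View pics/w19.png

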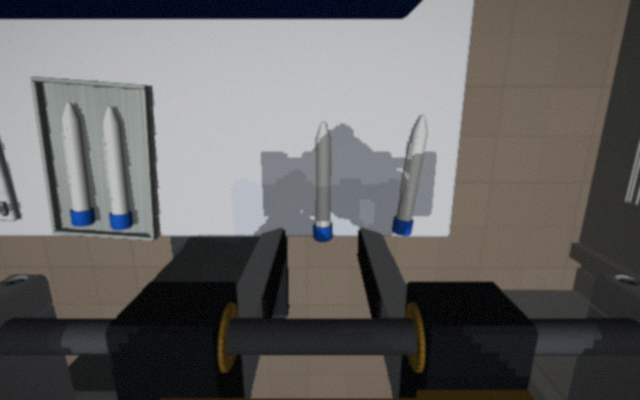

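The tubes haven't moved: the caps match their predicted pixels. Descend 157 mm and grip.

```bash
python3 -m pendant '[{"wx":0,"wy":0,"wz":0,"dx":-1,"dy":-1,"dz":25,"claw":145},{"wx":0,"wy":0,"wz":0,"dx":-1,"dy":-1,"dz":55,"claw":145},{"wx":0,"wy":0,"wz":0,"dx":-1,"dy":-1,"dz":85,"claw":145},{"wx":0,"wy":0,"wz":0,"dx":-1,"dy":-1,"dz":115,"claw":145},{"wx":0,"wy":0,"wz":0,"dx":-1,"dy":-1,"dz":140,"claw":145},{"wx":0,"wy":0,"wz":0,"dx":-1,"dy":-1,"dz":152,"claw":145},{"wx":0,"wy":0,"wz":0,"dx":-1,"dy":-1,"dz":156,"claw":145},{"wx":0,"wy":0,"wz":0,"dx":-1,"dy":-1,"dz":156,"claw":145}]' 12; python3 -m pendant '[{"wx":0,"wy":0,"wz":0,"dx":0,"dy":0,"dz":0,"claw":180},{"wx":0,"wy":0,"wz":0,"dx":0,"dy":0,"dz":0,"claw":220},{"wx":0,"wy":0,"wz":0,"dx":0,"dy":0,"dz":0,"claw":255},{"wx":0,"wy":0,"wz":0,"dx":0,"dy":0,"dz":0,"claw":255},{"wx":0,"wy":0,"wz":0,"dx":0,"dy":0,"dz":0,"claw":255},{"wx":0,"wy":0,"wz":0,"dx":0,"dy":0,"dz":-20,"claw":255},{"wx":0,"wy":0,"wz":0,"dx":0,"dy":-10,"dz":-60,"claw":255},{"wx":0,"wy":0,"wz":0,"dx":-5,"dy":-40,"dz":-100,"claw":255}]' 12; python3 -c "
from h import *
to([.4447,.0910,.10],2.2)"
```

```text
clock: 30.45
ee_pos: [0.4408, -0.2936, 0.0053]
tool_rot: [[1.0, 0.0, 0.002], [0.0, -1.0, 0.002], [0.002, -0.002, -1.0]]
contact_force: [0.1, -0.3, 0.4]
opening: 0.431
clock: 31.45
ee_pos: [0.4353, -0.2538, 0.1062]
tool_rot: [[1.0, -0.001, 0.002], [-0.001, -1.0, 0.002], [0.002, -0.002, -1.0]]
contact_force: [0.8, 1.4, -0.2]
opening: 0.164
d [   9.1 -344.8    6.8] w [-0.1 -0.1 -2.2] pos [ 0.4353 -0.2538  0.1062] yaw -0.0 F [ 0.8  1.4 -0.2] op 0.164 t 31.45
```

```bash
python3 -m pendant '[{"wx":0,"wy":0,"wz":0,"dx":0,"dy":-40,"dz":0,"claw":255},{"wx":0,"wy":0,"wz":0,"dx":0,"dy":-90,"dz":0,"claw":255},{"wx":0,"wy":0,"wz":0,"dx":2,"dy":-140,"dz":0,"claw":255},{"wx":0,"wy":0,"wz":0,"dx":4,"dy":-190,"dz":0,"claw":255},{"wx":0,"wy":0,"wz":-1,"dx":6,"dy":-240,"dz":0,"claw":255},{"wx":0,"wy":0,"wz":-2,"dx":8,"dy":-290,"dz":0,"claw":255},{"wx":0,"wy":0,"wz":-2.2,"dx":9,"dy":-330,"dz":0,"claw":255},{"wx":0,"wy":0,"wz":-2.2,"dx":9,"dy":-345,"dz":5,"claw":255}]' 12; python3 -c "
from h import *
snap('wrist','w20')
to([.4447,.0910,.040],2.2)"
```

```text
clock: 32.45
ee_pos: [0.4446, 0.0928, 0.1018]
tool_rot: [[0.999, 0.04, 0.002], [0.04, -0.999, 0.002], [0.003, -0.002, -1.0]]
contact_force: [0.4, -0.1, 0.5]
opening: 0.168
d [ 0.4  2.2 61. ] w [-0.1 -0.1  0.1] pos [0.4442 0.093  0.101 ] yaw 2.3 F [-0.7  0.5 -1.4] op 0.17 t 32.5
```

View pics/w20.png

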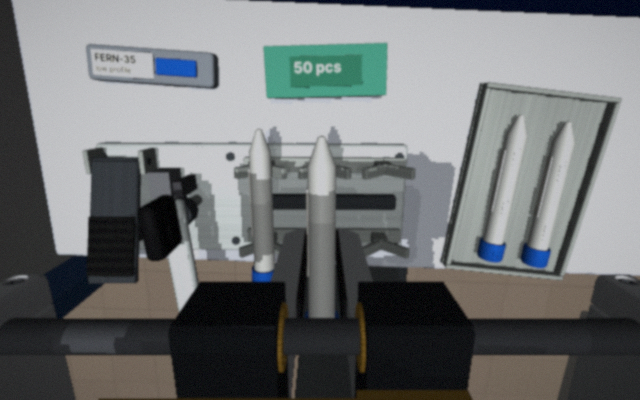

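Held; the tip is still at the same image spot (320,138), so the tube hasn't slipped in the grip. Lower it into groove 2.

```bash
python3 -m pendant '[{"wx":0,"wy":0,"wz":0,"dx":0,"dy":2,"dz":12,"claw":255},{"wx":0,"wy":0,"wz":0,"dx":0,"dy":2,"dz":25,"claw":255},{"wx":0,"wy":0,"wz":0,"dx":0,"dy":2,"dz":37,"claw":255},{"wx":0,"wy":0,"wz":0,"dx":0,"dy":2,"dz":48,"claw":255},{"wx":0,"wy":0,"wz":0,"dx":0,"dy":2,"dz":56,"claw":255},{"wx":0,"wy":0,"wz":0,"dx":0,"dy":2,"dz":60,"claw":255},{"wx":0,"wy":0,"wz":0,"dx":0,"dy":2,"dz":60,"claw":255},{"wx":0,"wy":0,"wz":0,"dx":0,"dy":2,"dz":60,"claw":255}]' 12; python3 -m pendant '[{"wx":0,"wy":0,"wz":0,"dx":0,"dy":0,"dz":0,"claw":200},{"wx":0,"wy":0,"wz":0,"dx":0,"dy":0,"dz":0,"claw":180},{"wx":0,"wy":0,"wz":0,"dx":0,"dy":0,"dz":0,"claw":180},{"wx":0,"wy":0,"wz":0,"dx":0,"dy":0,"dz":-10,"claw":180},{"wx":0,"wy":0,"wz":0,"dx":0,"dy":0,"dz":-35,"claw":180},{"wx":0,"wy":0,"wz":0,"dx":0,"dy":10,"dz":-75,"claw":160},{"wx":0,"wy":0,"wz":0,"dx":0,"dy":45,"dz":-115,"claw":145},{"wx":0,"wy":0,"wz":0,"dx":0,"dy":45,"dz":-120,"claw":145}]' 12; python3 -c "
from h import *
snap('wrist','w21')
to([.42,-.36,.16],-6)"
```

```text
clock: 33.5
ee_pos: [0.4445, 0.0912, 0.0411]
tool_rot: [[0.999, 0.039, 0.002], [0.039, -0.999, 0.002], [0.002, -0.002, -1.0]]
contact_force: [-0.4, 0.4, -0.2]
opening: 0.164
clock: 34.5
ee_pos: [0.4471, 0.0447, 0.164]
tool_rot: [[0.999, 0.037, 0.007], [0.037, -0.999, 0.002], [0.007, -0.002, -1.0]]
contact_force: [-0.5, 0.3, 0.0]
opening: 0.429
d [-42.  404.2   1.9] w [-0.1 -0.3  8.2] pos [0.4467 0.0455 0.1629] yaw 2.2 F [ 0.2 -0.4 -0.1] op 0.432 t 34.55
```

View pics/w21.png

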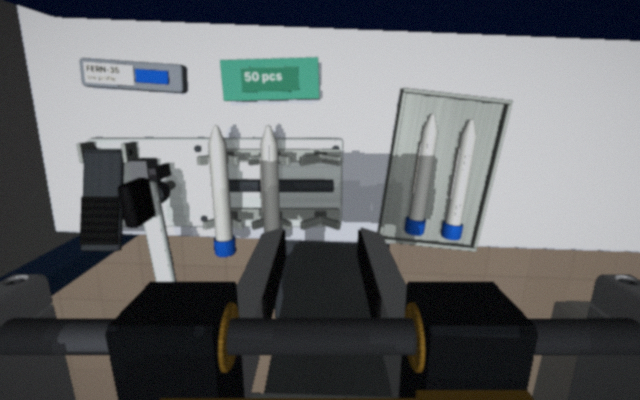

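Two tubes are seated, at columns 220 and 270. Now the third: travel with x held back from the door handle.

```bash
python3 -m pendant '[{"wx":0,"wy":0,"wz":1,"dx":-6,"dy":40,"dz":0,"claw":145},{"wx":0,"wy":0,"wz":2,"dx":-12,"dy":95,"dz":0,"claw":145},{"wx":0,"wy":0,"wz":4,"dx":-18,"dy":150,"dz":0,"claw":145},{"wx":0,"wy":0,"wz":5,"dx":-24,"dy":205,"dz":0,"claw":145},{"wx":0,"wy":0,"wz":6,"dx":-30,"dy":260,"dz":0,"claw":145},{"wx":0,"wy":0,"wz":8,"dx":-36,"dy":315,"dz":0,"claw":145},{"wx":0,"wy":0,"wz":9,"dx":-40,"dy":365,"dz":0,"claw":145},{"wx":0,"wy":0,"wz":9,"dx":-42,"dy":400,"dz":0,"claw":145}]' 12; python3 -c "
from h import *
s=snap('wrist','w22'); print(blue(s['im']))
to([.4453,-.3808,.005],-6.8)
print(proj(s,[.3957,-.3749,.012]),proj(s,[.5068,-.3881,.0086]))"
```

```text
clock: 35.55
ee_pos: [0.4195, -0.3568, 0.1605]
tool_rot: [[0.993, -0.12, 0.003], [-0.12, -0.993, 0.004], [0.003, -0.004, -1.0]]
contact_force: [0.4, 1.1, 0.3]
opening: 0.428
[([24.3, 231.9], 265, [13, 224, 23, 16]), ([62.2, 230.9], 259, [51, 223, 22, 16]), ([343.3, 204.5], 225, [335, 197, 18, 15])]
d [ 28.   18.4 155.5] w [-0.2 -0.2 -0.1] pos [ 0.4192 -0.3595  0.1604] yaw -6.9 F [-0.9 -2.5 -0.4] op 0.432 t 35.6
(np.float64(343.0169395816908), np.float64(203.93266502617593)) (np.float64(344.5151239445182), np.float64(87.31045947180837))
```

View pics/w22.png

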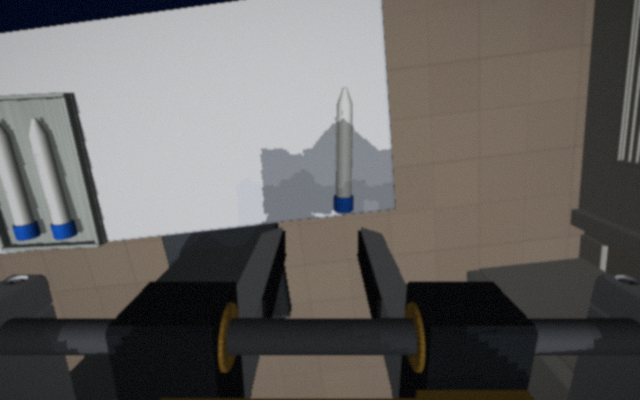

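Tube 3 is where predicted, with its cap at (343,204) and tip at (344,88). Descend and grip.

```bash
python3 -m pendant '[{"wx":0,"wy":0,"wz":0,"dx":8,"dy":10,"dz":25,"claw":145},{"wx":0,"wy":0,"wz":0,"dx":18,"dy":18,"dz":55,"claw":145},{"wx":0,"wy":0,"wz":0,"dx":28,"dy":18,"dz":85,"claw":145},{"wx":0,"wy":0,"wz":0,"dx":28,"dy":18,"dz":115,"claw":145},{"wx":0,"wy":0,"wz":0,"dx":28,"dy":18,"dz":140,"claw":145},{"wx":0,"wy":0,"wz":0,"dx":28,"dy":18,"dz":152,"claw":145},{"wx":0,"wy":0,"wz":0,"dx":28,"dy":18,"dz":155,"claw":145},{"wx":0,"wy":0,"wz":0,"dx":28,"dy":18,"dz":155,"claw":145}]' 12; python3 -m pendant '[{"wx":0,"wy":0,"wz":0,"dx":0,"dy":0,"dz":0,"claw":180},{"wx":0,"wy":0,"wz":0,"dx":0,"dy":0,"dz":0,"claw":220},{"wx":0,"wy":0,"wz":0,"dx":0,"dy":0,"dz":0,"claw":255},{"wx":0,"wy":0,"wz":0,"dx":0,"dy":0,"dz":0,"claw":255},{"wx":0,"wy":0,"wz":0,"dx":0,"dy":0,"dz":0,"claw":255},{"wx":0,"wy":0,"wz":0,"dx":0,"dy":0,"dz":-20,"claw":255},{"wx":0,"wy":0,"wz":0,"dx":-10,"dy":-10,"dz":-60,"claw":255},{"wx":0,"wy":0,"wz":0,"dx":-25,"dy":-40,"dz":-100,"claw":255}]' 12; python3 -c "
from h import *
to([.4454,.0466,.10],2.2)"
```

```text
clock: 36.6
ee_pos: [0.4457, -0.3804, 0.006]
tool_rot: [[0.993, -0.121, 0.004], [-0.121, -0.993, 0.002], [0.004, -0.003, -1.0]]
contact_force: [-0.9, 0.6, 0.9]
opening: 0.431
clock: 37.6
ee_pos: [0.425, -0.338, 0.1081]
tool_rot: [[0.993, -0.122, 0.004], [-0.122, -0.993, 0.002], [0.004, -0.002, -1.0]]
contact_force: [1.3, 0.5, 0.5]
opening: 0.164
d [ -26.7 -384.2    8.9] w [-0.1 -0.2 -9.2] pos [ 0.425  -0.338   0.1081] yaw -7.0 F [1.3 0.5 0.5] op 0.164 t 37.6
```

```bash
python3 -m pendant '[{"wx":0,"wy":0,"wz":-1,"dx":-3,"dy":-40,"dz":0,"claw":255},{"wx":0,"wy":0,"wz":-2,"dx":-6,"dy":-95,"dz":0,"claw":255},{"wx":0,"wy":0,"wz":-4,"dx":-10,"dy":-150,"dz":0,"claw":255},{"wx":0,"wy":0,"wz":-5,"dx":-14,"dy":-205,"dz":0,"claw":255},{"wx":0,"wy":0,"wz":-7,"dx":-18,"dy":-260,"dz":0,"claw":255},{"wx":0,"wy":0,"wz":-8,"dx":-22,"dy":-315,"dz":0,"claw":255},{"wx":0,"wy":0,"wz":-9,"dx":-25,"dy":-360,"dz":0,"claw":255},{"wx":0,"wy":0,"wz":-9,"dx":-27,"dy":-384,"dz":0,"claw":255}]' 12; python3 -c "
from h import *
snap('wrist','w23')
to([.4454,.0466,.041],2.2)"
```

```text
clock: 38.6
ee_pos: [0.445, 0.0484, 0.1101]
tool_rot: [[0.999, 0.037, 0.006], [0.037, -0.999, 0.002], [0.006, -0.002, -1.0]]
contact_force: [0.4, -0.5, -0.5]
opening: 0.162
d [-0.2  3.2 69.1] w [-0.1 -0.3 -0.1] pos [0.4451 0.0496 0.1101] yaw 2.1 F [ 0.2  0.8 -0. ] op 0.162 t 38.65
```

View pics/w23.png

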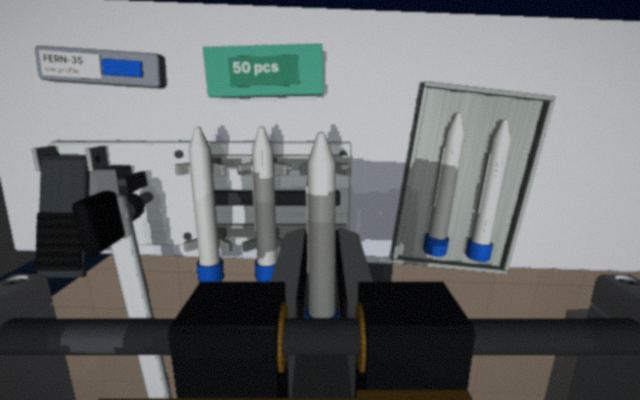

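Held. Settle laterally and lower it into groove 3.

```bash
python3 -m pendant '[{"wx":0,"wy":0,"wz":0,"dx":0,"dy":3,"dz":12,"claw":255},{"wx":0,"wy":0,"wz":0,"dx":0,"dy":3,"dz":25,"claw":255},{"wx":0,"wy":0,"wz":0,"dx":0,"dy":3,"dz":38,"claw":255},{"wx":0,"wy":0,"wz":0,"dx":0,"dy":3,"dz":51,"claw":255},{"wx":0,"wy":0,"wz":0,"dx":0,"dy":3,"dz":62,"claw":255},{"wx":0,"wy":0,"wz":0,"dx":0,"dy":3,"dz":68,"claw":255},{"wx":0,"wy":0,"wz":0,"dx":0,"dy":3,"dz":68,"claw":255},{"wx":0,"wy":0,"wz":0,"dx":0,"dy":3,"dz":68,"claw":255}]' 12; python3 -m pendant '[{"wx":0,"wy":0,"wz":0,"dx":0,"dy":0,"dz":0,"claw":200},{"wx":0,"wy":0,"wz":0,"dx":0,"dy":0,"dz":0,"claw":180},{"wx":0,"wy":0,"wz":0,"dx":0,"dy":0,"dz":0,"claw":180},{"wx":0,"wy":0,"wz":0,"dx":0,"dy":0,"dz":-10,"claw":180},{"wx":0,"wy":0,"wz":0,"dx":0,"dy":0,"dz":-35,"claw":180},{"wx":0,"wy":0,"wz":0,"dx":0,"dy":0,"dz":-75,"claw":160},{"wx":0,"wy":0,"wz":0,"dx":-15,"dy":-35,"dz":-125,"claw":120},{"wx":0,"wy":0,"wz":0,"dx":-30,"dy":-70,"dz":-160,"claw":120}]' 12; python3 -m pendant '[{"wx":0,"wy":0,"wz":0,"dx":0,"dy":0,"dz":0,"claw":120},{"wx":0,"wy":0,"wz":0,"dx":0,"dy":0,"dz":0,"claw":120},{"wx":0,"wy":0,"wz":0,"dx":0,"dy":0,"dz":0,"claw":120},{"wx":0,"wy":0,"wz":0,"dx":0,"dy":0,"dz":0,"claw":120},{"wx":0,"wy":0,"wz":0,"dx":0,"dy":0,"dz":0,"claw":120},{"wx":0,"wy":0,"wz":0,"dx":0,"dy":0,"dz":0,"claw":120},{"wx":0,"wy":0,"wz":0,"dx":0,"dy":0,"dz":0,"claw":120},{"wx":0,"wy":0,"wz":0,"dx":0,"dy":0,"dz":0,"claw":120}]'; python3 -c "
from h import *
import pickle
s=snap('wrist','w24'); s.pop('pixels'); pickle.dump(s,open('w24.pkl','wb')); print(blue(s['im']))
cv2.imwrite('pics/w24z.png',cv2.resize(s['im'][90:260,120:400],None,fx=2.8,fy=2.8,interpolation=cv2.INTER_CUBIC))
for b in blue(s['im']): print(onz(s,*b[0],.047).round(4))
to([.4390,.1955,.20],5)"
```

```text
clock: 39.65
ee_pos: [0.4457, 0.0468, 0.0421]
tool_rot: [[0.999, 0.037, 0.006], [0.037, -0.999, 0.002], [0.006, -0.002, -1.0]]
contact_force: [-0.6, -0.8, 0.2]
opening: 0.167
clock: 40.65
ee_pos: [0.4119, 0.1159, 0.2048]
tool_rot: [[0.999, 0.036, 0.008], [0.036, -0.999, 0.003], [0.008, -0.003, -1.0]]
contact_force: [-0.2, 0.6, -0.3]
opening: 0.52
clock: 41.65
ee_pos: [0.4119, 0.1159, 0.2048]
tool_rot: [[0.999, 0.036, 0.008], [0.036, -0.999, 0.003], [0.008, -0.003, -1.0]]
contact_force: [0.3, 0.0, 0.1]
opening: 0.531
[([239.0, 45.9], 344, [225, 40, 29, 13]), ([303.4, 202.7], 230, [295, 195, 18, 16]), ([346.9, 202.8], 236, [339, 195, 17, 16]), ([390.6, 200.9], 239, [382, 193, 18, 16]), ([472.4, 186.0], 218, [463, 179, 20, 15]), ([506.0, 190.3], 224, [497, 183, 20, 15])]
[0.5371 0.197  0.047 ]
[0.3893 0.1345 0.047 ]
[0.3908 0.0896 0.047 ]
[0.3944 0.0448 0.047 ]
[ 0.4131 -0.037   0.047 ]
[ 0.4099 -0.0719  0.047 ]
d [ 29.9 -78.5   5.3] w [-0.1 -0.5 -2.9] pos [0.4118 0.1159 0.2048] yaw 2.1 F [0.4 0.3 0. ] op 0.528 t 41.7
```

View pics/w24z.png

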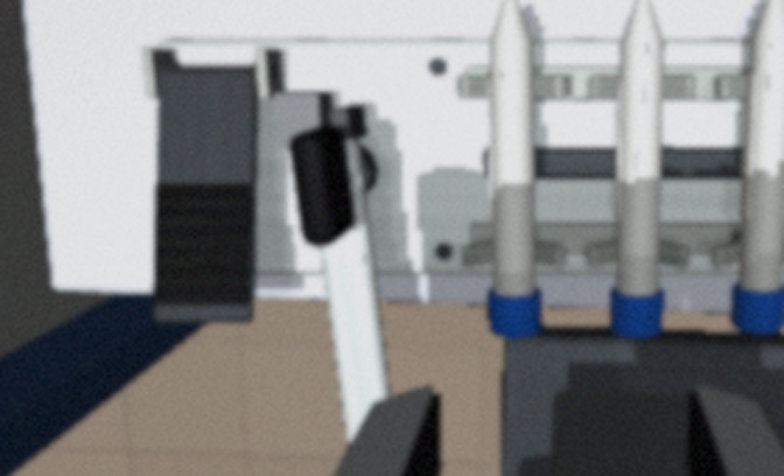

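Caps sit at x 0.389, 0.391 and 0.394, so the tube middles are 0.441, 0.443 and 0.446, within about 2 mm of the groove centres. Now regrasp the grip.

```bash
python3 -m pendant '[{"wx":0,"wy":-0.2,"wz":-1,"dx":8,"dy":-20,"dz":0,"claw":120},{"wx":0,"wy":-0.5,"wz":-2,"dx":16,"dy":-45,"dz":0,"claw":120},{"wx":0,"wy":-0.5,"wz":-3.5,"dx":25,"dy":-68,"dz":15,"claw":120},{"wx":0,"wy":-0.5,"wz":-3.5,"dx":30,"dy":-78,"dz":40,"claw":120},{"wx":0,"wy":-0.5,"wz":-3.5,"dx":30,"dy":-78,"dz":60,"claw":120},{"wx":0,"wy":-0.5,"wz":-3.5,"dx":30,"dy":-78,"dz":75,"claw":120},{"wx":0,"wy":-0.5,"wz":-3.5,"dx":30,"dy":-78,"dz":80,"claw":120},{"wx":0,"wy":-0.5,"wz":-3.5,"dx":30,"dy":-78,"dz":80,"claw":120}]' 30; python3 -c "
from h import *
snap('wrist','w25')
to([.4390,.1955,.068],5.7)"
```

```text
clock: 42.7
ee_pos: [0.4398, 0.1951, 0.1255]
tool_rot: [[0.995, 0.097, -0.0], [0.097, -0.995, 0.002], [-0.0, -0.002, -1.0]]
contact_force: [0.4, 0.5, 0.8]
opening: 0.532
d [-1.  -0.2 57.8] w [-0.1 -0.  -0.2] pos [0.44   0.1952 0.1258] yaw 5.5 F [-0.1  0.6 -0.1] op 0.532 t 42.75
```

View pics/w25.png

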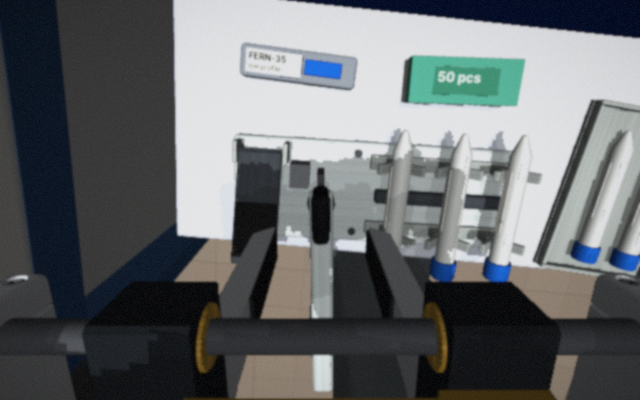

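The blade is centred at (320,210). Descend and grip.

```bash
python3 -m pendant '[{"wx":0,"wy":0,"wz":0,"dx":-1,"dy":0,"dz":15,"claw":120},{"wx":0,"wy":0,"wz":0,"dx":-1,"dy":0,"dz":32,"claw":120},{"wx":0,"wy":0,"wz":0,"dx":-1,"dy":0,"dz":48,"claw":120},{"wx":0,"wy":0,"wz":0,"dx":-1,"dy":0,"dz":57,"claw":120},{"wx":0,"wy":0,"wz":0,"dx":-1,"dy":0,"dz":58,"claw":160},{"wx":0,"wy":0,"wz":0,"dx":-1,"dy":0,"dz":58,"claw":210},{"wx":0,"wy":0,"wz":0,"dx":-1,"dy":0,"dz":58,"claw":255},{"wx":0,"wy":0,"wz":0,"dx":-1,"dy":0,"dz":58,"claw":255}]' 45; python3 -m pendant '[{"wx":0,"wy":0,"wz":0,"dx":0,"dy":0,"dz":0,"claw":255},{"wx":0,"wy":0,"wz":0,"dx":0,"dy":0,"dz":0,"claw":255},{"wx":0,"wy":0,"wz":0,"dx":0,"dy":0,"dz":-5,"claw":255},{"wx":0,"wy":0,"wz":0,"dx":0,"dy":0,"dz":-11,"claw":255},{"wx":0,"wy":0,"wz":0,"dx":0,"dy":0,"dz":-17,"claw":255},{"wx":0,"wy":0,"wz":0,"dx":0,"dy":0,"dz":-23,"claw":255},{"wx":0,"wy":0,"wz":0,"dx":0,"dy":0,"dz":-28,"claw":255},{"wx":0,"wy":0,"wz":0,"dx":0,"dy":0,"dz":-29,"claw":255}]' 45; python3 -c "
from h import *
to([.439,.1955,.097],88.2)"
```

```text
clock: 43.75
ee_pos: [0.4392, 0.1953, 0.0681]
tool_rot: [[0.995, 0.097, 0.001], [0.097, -0.995, 0.003], [0.001, -0.003, -1.0]]
contact_force: [0.1, 0.3, -0.1]
opening: 0.139
clock: 44.75
ee_pos: [0.4389, 0.1953, 0.0973]
tool_rot: [[0.995, 0.097, 0.001], [0.097, -0.995, 0.003], [0.001, -0.003, -1.0]]
contact_force: [2.3, 4.9, -13.4]
opening: 0.125
d [ 0.1 -0.2  0.3] w [ -0.1  -0.2 -82.7] pos [0.4389 0.1953 0.0973] yaw 5.5 F [  2.3   4.9 -13.4] op 0.125 t 44.75
```

```bash
python3 -m pendant '[{"wx":0,"wy":0,"wz":-5,"dx":0,"dy":0,"dz":0,"claw":255},{"wx":0,"wy":0,"wz":-10,"dx":0,"dy":0,"dz":0,"claw":255},{"wx":0,"wy":0,"wz":-15,"dx":0,"dy":0,"dz":0,"claw":255},{"wx":0,"wy":0,"wz":-21,"dx":0,"dy":0,"dz":0,"claw":255},{"wx":0,"wy":0,"wz":-27,"dx":0,"dy":0,"dz":0,"claw":255},{"wx":0,"wy":0,"wz":-33,"dx":0,"dy":0,"dz":0,"claw":255},{"wx":0,"wy":0,"wz":-39,"dx":0,"dy":0,"dz":0,"claw":255},{"wx":0,"wy":0,"wz":-42,"dx":0,"dy":0,"dz":0,"claw":255}]' 45; python3 -c "
from h import *
snap('wrist','w26')
to([.439,.1955,.097],90)"
```

```text
clock: 45.75
ee_pos: [0.4392, 0.1948, 0.0972]
tool_rot: [[0.673, 0.739, 0.001], [0.739, -0.673, 0.002], [0.002, -0.001, -1.0]]
contact_force: [5.2, -0.2, -14.5]
opening: 0.122
d [ 0.4 -0.6  0.2] w [  0.   -0.1 -42.2] pos [0.4392 0.1948 0.0972] yaw 47.8 F [  5.4   0.2 -14.4] op 0.126 t 45.8
```

View pics/w26.png

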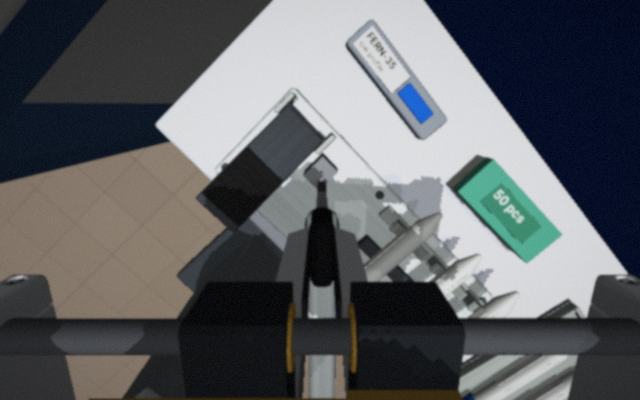

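The bar is halfway round and clear above the tubes.

```bash
python3 -m pendant '[{"wx":0,"wy":0,"wz":-6,"dx":0,"dy":0,"dz":0,"claw":255},{"wx":0,"wy":0,"wz":-12,"dx":0,"dy":0,"dz":0,"claw":255},{"wx":0,"wy":0,"wz":-18,"dx":0,"dy":0,"dz":0,"claw":255},{"wx":0,"wy":0,"wz":-24,"dx":0,"dy":0,"dz":0,"claw":255},{"wx":0,"wy":0,"wz":-30,"dx":0,"dy":0,"dz":0,"claw":255},{"wx":0,"wy":0,"wz":-36,"dx":0,"dy":0,"dz":0,"claw":255},{"wx":0,"wy":0,"wz":-41,"dx":0,"dy":0,"dz":0,"claw":255},{"wx":0,"wy":0,"wz":-43,"dx":0,"dy":0,"dz":0,"claw":255}]' 45; python3 -c "
from h import *
snap('wrist','w27')
to([.4395,.1955,.068],90)"
```

```text
clock: 46.8
ee_pos: [0.4398, 0.1945, 0.0973]
tool_rot: [[-0.016, 1.0, 0.003], [1.0, 0.016, 0.002], [0.002, 0.003, -1.0]]
contact_force: [7.2, 1.7, -13.5]
opening: 0.121
d [ 0.9 -0.4 29.3] w [ 0.2 -0.1  1. ] pos [0.4398 0.1945 0.0973] yaw 91.0 F [  6.8   0.6 -15.1] op 0.124 t 46.85
```

View pics/w27.png

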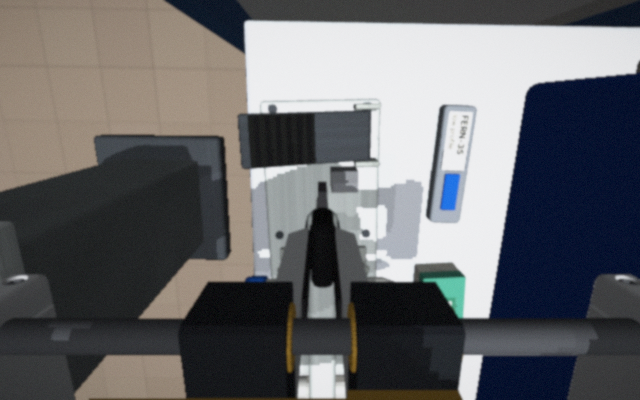

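The bar is back across. Lower it gently.

```bash
python3 -m pendant '[{"wx":0,"wy":0,"wz":0,"dx":0,"dy":0,"dz":5,"claw":255},{"wx":0,"wy":0,"wz":0,"dx":0,"dy":0,"dz":10,"claw":255},{"wx":0,"wy":0,"wz":0,"dx":0,"dy":0,"dz":15,"claw":255},{"wx":0,"wy":0,"wz":0,"dx":0,"dy":0,"dz":20,"claw":255},{"wx":0,"wy":0,"wz":0,"dx":0,"dy":0,"dz":24,"claw":255},{"wx":0,"wy":0,"wz":0,"dx":0,"dy":0,"dz":27,"claw":255},{"wx":0,"wy":0,"wz":0,"dx":0,"dy":0,"dz":28,"claw":255},{"wx":0,"wy":0,"wz":0,"dx":0,"dy":0,"dz":28,"claw":255}]' 45
```

```text
clock: 47.85
ee_pos: [0.44, 0.1945, 0.0695]
tool_rot: [[-0.017, 1.0, 0.003], [1.0, 0.017, 0.002], [0.002, 0.003, -1.0]]
contact_force: [4.3, 1.3, -7.4]
opening: 0.123
```

```bash
python3 -m pendant '[{"wx":0,"wy":0,"wz":0,"dx":0,"dy":0,"dz":1,"claw":255},{"wx":0,"wy":0,"wz":0,"dx":0,"dy":0,"dz":1,"claw":220},{"wx":0,"wy":0,"wz":0,"dx":0,"dy":0,"dz":1,"claw":160},{"wx":0,"wy":0,"wz":0,"dx":0,"dy":0,"dz":0,"claw":130},{"wx":0,"wy":0,"wz":0,"dx":0,"dy":0,"dz":-20,"claw":130},{"wx":0,"wy":0,"wz":0,"dx":0,"dy":0,"dz":-60,"claw":130},{"wx":0,"wy":0,"wz":0,"dx":0,"dy":0,"dz":-110,"claw":130},{"wx":0,"wy":0,"wz":0,"dx":0,"dy":0,"dz":-140,"claw":130}]' 20;python3 -m pendant '[{"wx":0,"wy":0,"wz":10,"dx":-5,"dy":-3,"dz":-5,"claw":200},{"wx":0,"wy":0,"wz":20,"dx":-15,"dy":-8,"dz":-10,"claw":255},{"wx":0,"wy":0,"wz":30,"dx":-25,"dy":-13,"dz":-20,"claw":255},{"wx":0,"wy":0,"wz":40,"dx":-35,"dy":-18,"dz":-30,"claw":255},{"wx":0,"wy":0,"wz":50,"dx":-45,"dy":-23,"dz":-40,"claw":255},{"wx":0,"wy":0,"wz":60,"dx":-52,"dy":-28,"dz":-50,"claw":255},{"wx":0,"wy":0,"wz":70,"dx":-58,"dy":-30,"dz":-50,"claw":255},{"wx":0,"wy":0,"wz":80,"dx":-60,"dy":-30,"dz":-50,"claw":255}]' 20; python3 -c "
from h import *
import pickle
s=snap('wrist','w28'); s.pop('pixels'); pickle.dump(s,open('w28.pkl','wb')); print(blue(s['im']))
to([.4,.2,.2],0)"
```

```text
clock: 48.85
ee_pos: [0.4399, 0.1944, 0.212]
tool_rot: [[-0.017, 1.0, 0.005], [1.0, 0.017, 0.003], [0.002, 0.005, -1.0]]
contact_force: [-0.8, 0.3, -0.3]
opening: 0.491
clock: 49.85
ee_pos: [0.4104, 0.1334, 0.2619]
tool_rot: [[0.983, 0.184, 0.005], [0.184, -0.983, 0.003], [0.006, -0.002, -1.0]]
contact_force: [-0.1, -0.4, -0.4]
opening: 0.004
[([282.4, 45.1], 255, [270, 38, 26, 15]), ([317.7, 187.3], 156, [311, 181, 15, 13]), ([354.9, 192.6], 153, [348, 186, 16, 13]), ([392.1, 196.7], 152, [385, 190, 16, 13]), ([461.8, 195.3], 154, [454, 189, 17, 13]), ([489.4, 203.2], 153, [482, 197, 17, 13])]
d [  1.1 -67.3  61.9] w [-0.1 -0.3 10.1] pos [0.4105 0.1334 0.2618] yaw 10.1 F [-0.5 -0.2 -0.8] op 0.003 t 49.9
```

View pics/w28.png

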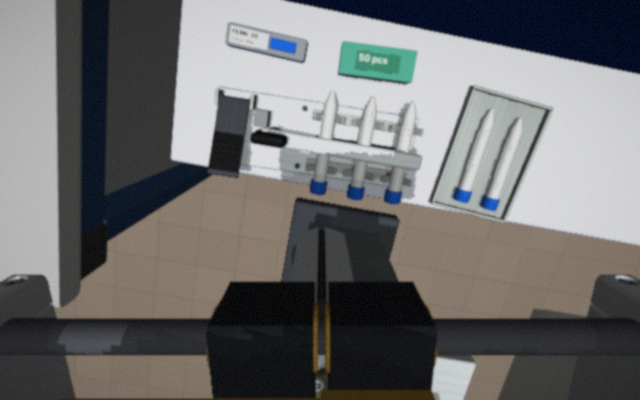

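The bar lies across the three tubes, the grip is at (269,138), and both marked tubes are in the tray. I'll check numbers, then position over the pad.

```bash
python3 -c "
from h import *
import pickle
s=pickle.load(open('w28.pkl','rb'))
print('blade top exp',proj(s,[.4395,.1955,.091]))
for b in blue(s['im']): print(onz(s,*b[0],.047).round(4))
im=s['im'];cv2.imwrite('pics/w28z.png',cv2.resize(im[75:215,195:435],None,fx=3.3,fy=3.3,interpolation=cv2.INTER_CUBIC))
to([.410,.247,.075],2)"
```

```text
blade top exp (np.float64(267.59158890321413), np.float64(140.64406533941667))
[0.5375 0.2005 0.047 ]
[0.3902 0.1348 0.047 ]
[0.392  0.0899 0.047 ]
[0.3952 0.045  0.047 ]
[ 0.4123 -0.0367  0.047 ]
[ 0.4089 -0.0723  0.047 ]
d [  18.5 -111.7  187.1] w [-0.1 -0.3  8.1] pos [0.4105 0.1334 0.2618] yaw 10.1 F [-0.5 -0.2 -0.8] op 0.003 t 49.9
```

View pics/w28z.png

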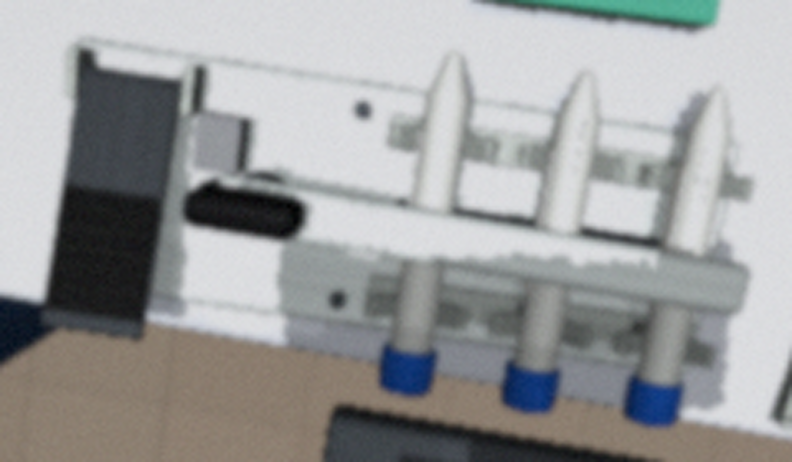

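```bash
python3 -c "
from h import *
import pickle
s=pickle.load(open('w28.pkl','rb'))
f=lambda u,v:(u/3.3+195-.35,v/3.3+75-.35)
e=(onz(s,*f(748,270),.06)+onz(s,*f(745,300),.056))/2; g=onz(s,*f(245,210),.091); d=e-g; print(e,g,np.hypot(*d[:2]),'bar yaw',np.degrees(np.arctan2(d[0],-d[1])))
"; python3 -m pendant '[{"wx":0,"wy":0,"wz":1,"dx":3,"dy":-15,"dz":10,"claw":255},{"wx":0,"wy":0,"wz":3,"dx":6,"dy":-35,"dz":25,"claw":255},{"wx":0,"wy":0,"wz":5,"dx":10,"dy":-60,"dz":50,"claw":255},{"wx":0,"wy":0,"wz":7,"dx":15,"dy":-85,"dz":80,"claw":255},{"wx":0,"wy":0,"wz":8,"dx":18,"dy":-105,"dz":110,"claw":255},{"wx":0,"wy":0,"wz":8,"dx":19,"dy":-112,"dz":135,"claw":255},{"wx":0,"wy":0,"wz":8,"dx":19,"dy":-112,"dz":150,"claw":255},{"wx":0,"wy":0,"wz":8,"dx":19,"dy":-112,"dz":160,"claw":255}]' 20; python3 -c "
from h import *
snap('wrist','w29')
to([.410,.247,.055],2)"
```

```text
[0.44451466 0.025667   0.058     ] [0.44210793 0.19453848 0.091     ] 0.168888627432245 bar yaw 0.816513528853299
clock: 50.9
ee_pos: [0.4104, 0.2471, 0.1018]
tool_rot: [[0.999, 0.038, 0.005], [0.038, -0.999, 0.002], [0.005, -0.002, -1.0]]
contact_force: [0.7, -0.0, 0.3]
opening: 0.002
d [-0.3 -0.1 45.9] w [-0.1 -0.2  0.1] pos [0.4101 0.2469 0.1009] yaw 2.1 F [ 0.2 -0.1 -1.1] op 0.006 t 50.95
```

View pics/w29.png

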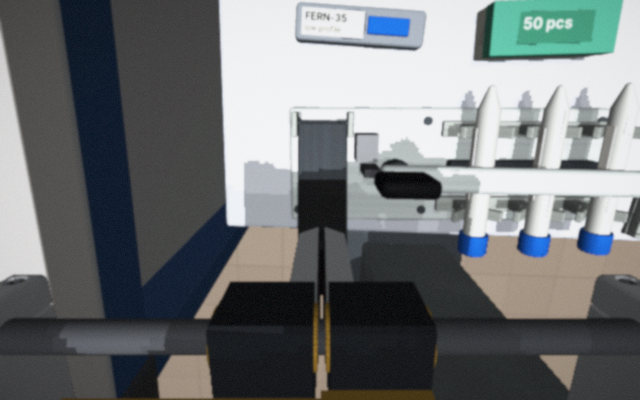

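The bar yaw is 0.8°, a swing of about 0.02, and it measures 169 mm long at the bar-down height (171 given), so it is down. The pad lies under the fingers at columns 300–346. Press in steps.

```bash
python3 -m pendant '[{"wx":0,"wy":0,"wz":0,"dx":0,"dy":0,"dz":15,"claw":255},{"wx":0,"wy":0,"wz":0,"dx":0,"dy":0,"dz":30,"claw":255},{"wx":0,"wy":0,"wz":0,"dx":0,"dy":0,"dz":42,"claw":255},{"wx":0,"wy":0,"wz":0,"dx":0,"dy":0,"dz":50,"claw":255},{"wx":0,"wy":0,"wz":0,"dx":0,"dy":0,"dz":55,"claw":255},{"wx":0,"wy":0,"wz":0,"dx":0,"dy":0,"dz":60,"claw":255},{"wx":0,"wy":0,"wz":0,"dx":0,"dy":0,"dz":64,"claw":255},{"wx":0,"wy":0,"wz":0,"dx":0,"dy":0,"dz":64,"claw":255}]' 20
```

```text
clock: 51.95
ee_pos: [0.4103, 0.2472, 0.037]
tool_rot: [[0.999, 0.038, 0.004], [0.038, -0.999, 0.002], [0.004, -0.002, -1.0]]
contact_force: [-3.6, -0.6, 7.3]
opening: 0.008
```

```bash
python3 -m pendant '[{"wx":0,"wy":0,"wz":0,"dx":0,"dy":0,"dz":1,"claw":255},{"wx":0,"wy":0,"wz":0,"dx":0,"dy":0,"dz":2,"claw":255},{"wx":0,"wy":0,"wz":0,"dx":0,"dy":0,"dz":3,"claw":255},{"wx":0,"wy":0,"wz":0,"dx":0,"dy":0,"dz":4,"claw":255},{"wx":0,"wy":0,"wz":0,"dx":0,"dy":0,"dz":5,"claw":255},{"wx":0,"wy":0,"wz":0,"dx":0,"dy":0,"dz":5,"claw":255},{"wx":0,"wy":0,"wz":0,"dx":0,"dy":0,"dz":5,"claw":255},{"wx":0,"wy":0,"wz":0,"dx":0,"dy":0,"dz":5,"claw":255}]' 20
```

```text
clock: 52.95
ee_pos: [0.41, 0.2473, 0.0328]
tool_rot: [[0.999, 0.038, 0.003], [0.038, -0.999, 0.002], [0.004, -0.002, -1.0]]
contact_force: [-8.2, -2.1, 16.3]
opening: 0.001
```

```bash
python3 -m pendant '[{"wx":0,"wy":0,"wz":0,"dx":0,"dy":0,"dz":1,"claw":255},{"wx":0,"wy":0,"wz":0,"dx":0,"dy":0,"dz":2,"claw":255},{"wx":0,"wy":0,"wz":0,"dx":0,"dy":0,"dz":3,"claw":255},{"wx":0,"wy":0,"wz":0,"dx":0,"dy":0,"dz":3,"claw":255},{"wx":0,"wy":0,"wz":0,"dx":0,"dy":0,"dz":3,"claw":255},{"wx":0,"wy":0,"wz":0,"dx":0,"dy":0,"dz":3,"claw":255},{"wx":0,"wy":0,"wz":0,"dx":0,"dy":0,"dz":3,"claw":255},{"wx":0,"wy":0,"wz":0,"dx":0,"dy":0,"dz":3,"claw":255}]' 20; python3 -c "
from h import *
s=snap('wrist','w30'); cv2.imwrite('pics/w30z.png',s['im'][80:280,200:640])"
```

```text
clock: 53.95
ee_pos: [0.4101, 0.2474, 0.0321]
tool_rot: [[0.999, 0.038, 0.004], [0.038, -0.999, 0.002], [0.004, -0.002, -1.0]]
contact_force: [-16.8, -7.4, 41.5]
opening: 0.006
```

View pics/w30z.png

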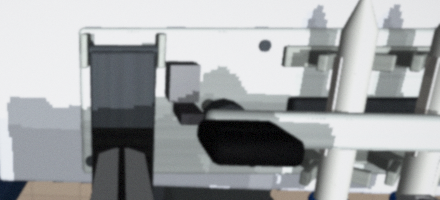

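Hard stop: 41 N for only 0.7 mm more, with the pedal level and the bar still down. Come up slowly and back off.

```bash
python3 -m pendant '[{"wx":0,"wy":0,"wz":0,"dx":0,"dy":0,"dz":-4,"claw":255},{"wx":0,"wy":0,"wz":0,"dx":0,"dy":0,"dz":-9,"claw":255},{"wx":0,"wy":0,"wz":0,"dx":0,"dy":0,"dz":-14,"claw":255},{"wx":0,"wy":0,"wz":0,"dx":0,"dy":0,"dz":-20,"claw":255},{"wx":0,"wy":0,"wz":0,"dx":0,"dy":0,"dz":-40,"claw":255},{"wx":0,"wy":0,"wz":0,"dx":0,"dy":0,"dz":-80,"claw":255},{"wx":0,"wy":0,"wz":0,"dx":0,"dy":0,"dz":-130,"claw":255},{"wx":0,"wy":0,"wz":0,"dx":0,"dy":0,"dz":-170,"claw":255}]' 20; python3 -m pendant '[{"wx":0,"wy":0,"wz":0,"dx":-2,"dy":20,"dz":-10,"claw":255},{"wx":0,"wy":0,"wz":0,"dx":-5,"dy":50,"dz":-20,"claw":255},{"wx":0,"wy":0,"wz":0,"dx":-8,"dy":85,"dz":-40,"claw":255},{"wx":0,"wy":0,"wz":0,"dx":-10,"dy":120,"dz":-60,"claw":255},{"wx":0,"wy":0,"wz":0,"dx":-10,"dy":145,"dz":-70,"claw":255},{"wx":0,"wy":0,"wz":0,"dx":-10,"dy":160,"dz":-80,"claw":255},{"wx":0,"wy":0,"wz":0,"dx":-10,"dy":160,"dz":-80,"claw":255},{"wx":0,"wy":0,"wz":0,"dx":-10,"dy":160,"dz":-80,"claw":255}]' 20; python3 -c "
from h import *
import pickle
s=snap('wrist','w31'); s.pop('pixels'); pickle.dump(s,open('w31.pkl','wb'))
for b in blue(s['im']): print(b[0],onz(s,*b[0],.047).round(4),onz(s,*b[0],.015).round(4))
cv2.imwrite('pics/w31z.png',cv2.resize(s['im'][60:220,180:540],None,fx=2.2,fy=2.2,interpolation=cv2.INTER_CUBIC))
to([.40,.1,.3],0)"
```

```text
clock: 55.0
ee_pos: [0.4089, 0.2469, 0.2036]
tool_rot: [[0.999, 0.038, 0.003], [0.038, -0.999, 0.002], [0.003, -0.002, -1.0]]
contact_force: [0.7, -1.2, -0.2]
opening: 0.006
clock: 56.0
ee_pos: [0.4045, 0.0869, 0.2825]
tool_rot: [[0.999, 0.038, 0.002], [0.038, -0.999, 0.002], [0.002, -0.002, -1.0]]
contact_force: [0.1, 0.1, -0.8]
opening: 0.005
[229.5, 47.4] [0.5374 0.1966 0.047 ] [0.5418 0.2048 0.015 ]
[283.3, 177.0] [0.3902 0.1346 0.047 ] [0.3833 0.138  0.015 ]
[319.5, 177.0] [0.3919 0.0895 0.047 ] [0.3851 0.0895 0.015 ]
[355.6, 175.6] [0.3954 0.0448 0.047 ] [0.3889 0.0413 0.015 ]
[426.4, 165.2] [ 0.4118 -0.0415  0.047 ] [ 0.4065 -0.0517  0.015 ]
[454.7, 169.0] [ 0.4084 -0.077   0.047 ] [ 0.4029 -0.0899  0.015 ]
d [ -4.  -13.2 -17.4] w [-0.1 -0.1  2.2] pos [0.4045 0.087  0.2825] yaw 2.2 F [-0.5  0.9 -0.9] op 0.006 t 56.05
```

View pics/w31z.png

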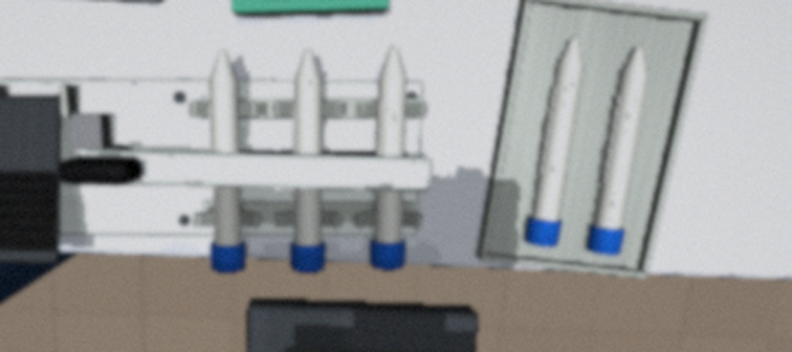

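```bash
python3 -c "
from h import *
import pickle
a=pickle.load(open('w28.pkl','rb'));b=pickle.load(open('w31.pkl','rb'))
fa=lambda u,v:(u/3.3+195-.35,v/3.3+75-.35)
fb=lambda u,v:(u/2.2+180-.3,v/2.2+60-.3)
print(tri([(a,*fa(745,290)),(b,*fb(430,173))]).round(4),'grip',tri([(a,*fa(245,210)),(b,*fb(103,169))]).round(4))
cv2.imwrite('pics/w31y.png',cv2.resize(b['im'][80:200,130:330],None,fx=3.5,fy=3.5))
"
```

```text
[0.4431 0.0261 0.0592] grip [0.4396 0.1974 0.0691]
```

View pics/w31y.png

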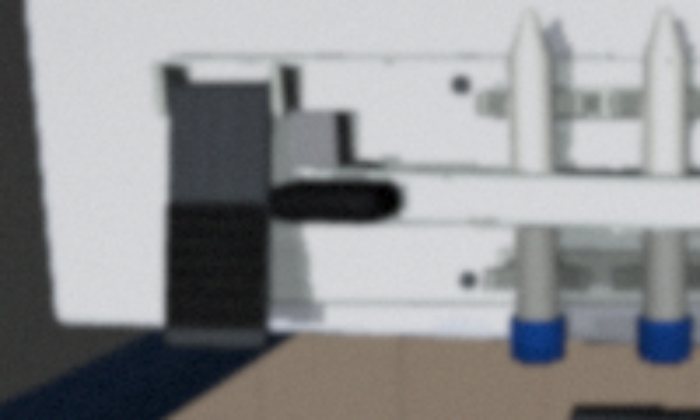

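```bash
python3 -c "
from h import *
import pickle
a=pickle.load(open('w28.pkl','rb'));b=pickle.load(open('w31.pkl','rb'))
fa=lambda u,v:(u/3.3+195-.35,v/3.3+75-.35)
fb=lambda u,v:(u/3.5+130-.35,v/3.5+80-.35)
for n,p,q in [('nearL',(47,313),(167,330)),('nearR',(145,325),(266,328))]: print(n,tri([(a,*fa(*p)),(b,*fb(*q))]).round(4), onz(b,*fb(*q),.056).round(4), onz(b,*fb(*q),.034).round(4))
o=ctrl.get_obs(); print(o['clock'],np.round(o['contact_force'],1)); print(ctrl.sign_off())
"
```

```text
nearL [0.3918 0.2602 0.0613] [0.391  0.2623 0.056 ] [0.3862 0.2716 0.034 ]
nearR [0.3931 0.2272 0.0585] [0.3931 0.2279 0.056 ] [0.3883 0.2353 0.034 ]
56.05 [-0.5  0.9 -0.9]
the job is handed in; nothing more can be done
None
```

The batch is changed and the job is handed in at 56 s; no verdict came back. I turned the clamp bar aside and put the two marked tubes (grooves 1 and 3) in the tray. The three new tubes went into grooves 1–3. I then lowered the bar onto them, pressed the treadle to its stop and let it come up.

**Last checks:**
- **New tubes:** their middles, worked out from the cap positions, are within about 2 mm of the groove centres.
- **Clamp bar:** its end measures 59 mm high (about 60 mm expected when down), with a turn of about 0.02 rad.
- **Treadle:** it reached a hard stop, with 41 N for only 0.7 mm of further travel. The near edge of its pad is back near its height before the press, so it is up. The two camera views that give this height were taken before and after the press.
- **Marked tubes:** both lie in the tray.
- **Robot:** it is clear of everything, with about zero contact force.
- **Bystanders:** the robot never went near the slide box or the dispenser. They look undisturbed in the pictures, but I did not measure them.

**One check disagreed:** a two-view reading of the grip's height gave 69 mm against 91 mm expected. The two views were close together and the grip's edges were blurred, so I relied on the bar-end height and the grip height at release (about 1 mm above its down position) instead.

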